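# Catch tray under the sample mill, then hold the bayonet lid at the pulse position

### The job

Get the sample mill ready and run it in pulse: first slide the tray with the culture dish on it fully home into the bay under the mill and let go of it. Then put the bayonet lid into the collar on top and twist it clockwise halfway, to the middle rib, short of where the lock clicks (never on into the lock). The lid is sprung and turns back by itself, so finish while holding it there in the gripper, and leave the bottles and things around alone.

Things in the scene. Friction and masses are not known exactly. Their poses are not given: they have to be found in the camera images.
- mill: Fixed white bench mill, 104 (x) x 112 (y) mm, 110 mm high to the top of the round steel collar on it. Origin on the worktop under the collar's axis, z up; its open front with the tray bay faces mill -x, so the tray goes in along mill +x
- bay_mouth (a point): Middle of the bay's mouth, on the worktop at mill x = -50 mm; axes as the mill's. The bay has no floor of its own, is 80 mm wide between side cheeks, 38 mm high (outlet spout above the middle), and ends at a back wall at mill x = +39 mm. Two flared guides, 30 mm high, widen the mouth to about 100 mm at mill x = -72 mm
- collar (a point): Centre of the collar's top face, 110 mm up, on the axis of turning; axes as the mill's. Collar 88 mm across, hole 49 mm; its 8 mm thick ledge is cut by two entry slots, along mill +x and -x, 18 mm wide at the hole, wider outward, out to 35 mm radius. Lid lugs go down through the slots, then turn CLOCKWISE (from above) under the ledge; stops bar the other way beyond 0.1 rad
- middle_rib (a point): Top of one of the two middle ribs on the collar's rim: the half-way (pulse) position, 0.70 rad (40 degrees) clockwise from the slots about the collar's axis, 41 mm from it. Ribs 4 mm high stand on both sides: thin at the slots (0), middle (0.70), wide (1.40 rad, locked). The lock's sprung balls begin to resist at about 0.9 rad; beyond 1.0 rad the lid is going into the lock
- pulse_ring (a joint): Sprung ring in the collar that the lid's lugs push round. 0 at rest (rad), grows as the lid is turned clockwise: lid angle from the slots = this value + about 0.11 (free play). Return spring 0.06 N m at 0, rising by 0.15 N m per rad, so a lid let go turns back
- lid: Loose lid, 120 g, standing upright: black disc 70 mm across (z = 16 to 24 mm), under it a steel plug 42 mm across, 16 mm deep, foot tapered to 35 mm, with two opposite lugs at its foot along lid +x and -x, 10 mm wide, 6 mm high, reaching 30.5 mm radius. Origin at the centre of the underside, z up. Fits either way round. Seated, the disc lies on the collar, origin 94 mm above the worktop
- lid_grip (a point): Middle of the lid's grip bar, 48 mm above the lid's origin, axes as the lid's. The bar is upright, 48 mm long along lid x (in line with the lugs), 14 mm wide, from 24 to 63 mm above the lid's underside; grip from above with the fingers closing along lid y
- tray: Loose steel tray, 160 g: square pan 76 x 76 mm, 12 mm high, 3 mm floor and walls, with a long handle along tray -x. Origin under the pan's centre, z up. When home, the pan touches the back wall, its axes are parallel to the mill's and its origin is within about 1 mm of the mill's in x; 2 mm play each side
- tray_grip (a point): Grip point of the tray's handle, at tray x = -115 mm, 30 mm above the underside; axes as the tray's. The black upright grip is 60 mm long (tray x = -142 to -82 mm), 14 mm wide in y, from 1 to 43 mm high; fingers close along tray y
- dish: Small white culture dish, 60 mm across, 14 mm high, 22 g, lying loose on the tray's floor; origin at the centre of its underside
- specimen_cup: Bystander: specimen cup with screw lid, 62 mm across, 72 mm high, loose; origin at its underside
- dropper_bottle: Bystander: brown dropper bottle, 44 mm across, 108 mm high, loose; origin at its underside
- timer: Bystander: small timer, 64 x 60 x 19 mm, loose; origin at its underside
Things that resemble listed ones, but are neither listed nor needed, are in the scene too. What is shaped like the dish but orange is not meant.

How it is judged (in metres and radians):
On the way, in this order (a step that is already met when the one before it is completed fails the run):
1. the tray, with the dish on it, is home in the bay under the mill and let go (x of tray in the frame of mill between -0.006 and 0.006 m and y of tray in the frame of mill between -0.007 and 0.007 m and height (world z) of tray below 0.006 m and horizontal distance between dish and tray below 0.011 m and z of dish in the frame of tray below 0.008 m and angle between dish's own z axis and vertical below 0.1 rad and contact force between the fingers and tray below 0.1 N), for 0.3 s.
2. the lid is seated in the collar, lugs through the slots, not yet turned (horizontal distance between lid and mill below 0.006 m and height (world z) of lid between 0.088 and 0.098 m and angle between lid's own z axis and vertical below 0.1 rad and angle between the x axis of lid and the x axis of mill, either way round below 0.3 rad), for 0.1 s.
At the end, for the whole second after the job is handed in: Gripper holds the lid (over 2 N): seated in the collar (within 6 mm of the axis, origin 88-98 mm high), turned clockwise 0.50-0.90 rad, the sprung ring over 0.30 rad. Tray released and home (6 mm in depth, 7 mm sideways) with the dish flat on it (all of step 1 and horizontal distance between lid and mill below 0.006 m and height (world z) of lid between 0.088 and 0.098 m and angle between lid's own z axis and vertical below 0.1 rad and angle between the x axis of lid and the x axis of mill, either way round between 0.5 and 0.9 rad and value of joint pulse_ring above 0.3 rad and contact force between the fingers and lid above 2 N); the arm keeps its last pose, push and grip.
It fails at once if the lid is turned on into the lock (horizontal distance between lid and mill below 0.006 m and height (world z) of lid between 0.088 and 0.098 m and angle between lid's own z axis and vertical below 0.1 rad and angle between the x axis of lid and the x axis of mill, either way round above 1 rad).
It fails at once if the specimen cup is knocked or pushed away (distance of specimen_cup from where it was at the start of the episode above 0.03 m or angle between specimen_cup's own z axis and vertical above 0.5 rad).
It fails at once if the dropper bottle is knocked or pushed away (distance of dropper_bottle from where it was at the start of the episode above 0.03 m or angle between dropper_bottle's own z axis and vertical above 0.5 rad).
It fails at once if the timer is knocked or pushed away (distance of timer from where it was at the start of the episode above 0.03 m or angle between timer's own z axis and vertical above 0.5 rad).
It also fails if it takes over 64 s, if anything falls off the work surface, if the arm or the gripper's body presses on something with over 40 N, if the wrist force passes 120 N, or if a joint passes its speed limit or range.

### The arm

A 6-joint arm with a two-finger parallel gripper is mounted at the origin on a cart in front of the work surface, level with it; the furniture and walls round the work are solid. World frame = base frame: x ahead of the robot, y to its left, z up, the work surface at z = 0. Lengths are in m, angles in degrees, forces in N, time in s.
With the tool pointing down it reaches from about 0.3 to 0.75 m from the base axis. Payload 8.5 kg.
Tool frame: the origin (TCP) lies at the very end of the fingers, on their centre line; the grasp point (between the pads) lies 19 mm behind it (hold_point_z is the distance from the TCP to the grasp point, in m); z points along the fingers, y is the direction in which the jaws open and shut (so a half turn about z gives the same grasp; the last joint's range is limited). The gripper opens to 85 mm and grips with 20 to 120 N. Pads are 22 mm wide; open, the fingers measure 114 mm over their backs; the gripper's body (76 mm by 85 mm) begins 54 mm behind the grasp point. The pads swing forward as they close: fully open they stand 13 mm farther back than shut.
Start: joints at [63.696, 21.807, 74.336, -0, 83.858, -12.336], TCP at [0.133, 0.534, 0.194] pointing down, gripper open.
Joint ranges: [-178.18, 178.18], [-50.72, 133.34], [12.68, 142.11], [-81.47, 261.47], [9.98, 163.14], [-165.26, 165.26]. Speed limits (degrees/s): [136.94, 136.94, 180, 180, 180, 180].

### API

Orientations are given as a 3x3 rotation matrix whose columns are the frame's x, y, z axes.
In Python, from rig import observe, get_image, close_job, hold_point_z gives the robot as it stands. The module is installed in compiled form; this text tells all that it offers.
- The arm moves only by the tool jog_arm, never from a script. Its arguments are lists of equal length, an entry for each row: "travel": the shift along the world's x, y, z in m, a list of three; "dr": the turn, a rotation vector about the world's x, y, z in rad, a list of three. In form: {"travel": [[x, y, z], ...], "dr": [[rx, ry, rz], ...]}. A call has 1 to 20 rows; each row shifts and turns the commanded pose from where the row before left it; what a row does not reach is not made up. A row lasts 1/12 s, in which the tool goes at most 41.7 mm and 7.16 degrees, less where a joint would pass 70% of its speed; a pose out of reach is approached as far as the arm can. A call with a gripper value outside its range is refused whole. "jaw" is the finger opening in m, from 0 to 0.0854, set as the call begins (left out, the last holds). The fingers move at their own pace and stop on an object; "newtons" is the grip in N (left out, the last holds). Time passes only in rows, so rows that do not move let the fingers close. It gives the time, the measured TCP pose, the force and the opening at its end, in the units of the state.
- observe(): the state, without advancing time (a new reading comes with each control period).
- get_image(name): name is "scene" or "top"; returns a dict with "color" (420x560x3 uint8, red, green, blue), "fovy" (degrees; the focal length in pixels is half the picture's height over the tangent of half this angle, whatever the lens; pixels are square), "cx", "cy" (the principal point, pixels), "k1" (the pictures are not rectified: a ray, as slopes to the right and down, at radius r is drawn at 1 + k1 r^2 times it, then the intrinsics apply), "R" (3x3) and "t" (3): a world point X has camera coordinates R X + t. Camera axes: x right, y down, z forward; pixel columns grow to the right and rows downward; lengths in m; the calibration is good to about 2 mm. A picture is of the moment at which its call begins. There is no depth.
- close_job(): hands the job in, once; it reports no verdict.
The state is a dict: "time_s": time; "q": joint angles; "qvel": joint speeds; "joint_efforts": joint torques, N m; "position": TCP position; "tool_rot": TCP orientation; "ft_force": force on the tool from outside, world axes, zero at the start; "wrist_torque": the same for the moment, N m; "grip_width": finger opening in m.
Only numpy, scipy, OpenCV 4.12 (cv2) and the standard library are available. Lean on these libraries where they do the work, as an engineer would, in place of code of your own. Each camera call takes 0.05 s, during which the arm holds its last target.

## Working session

There is one attempt and no reset: what is moved stays moved. The work goes in short steps, Python scripts to look and compute and a tool call to move; the robot and the scene stay as the last step left them, time stands still between calls to the robot, and variables do not carry over. Pictures are saved under pics/ and viewed, and the job is handed in when it is done.

Besides the shell and the picture viewer there is one more tool, called as name(argument=value, ...) on one line, values as JSON. jog_arm: Moves the arm, as the interface text tells. Its arguments: {"type":"object","properties":{"travel":{"type":"array"},"dr":{"type":"array"},"jaw":{"type":"number"},"newtons":{"type":"number"}},"required":["travel","dr"]}

```bash
ls; mkdir -p pics
python3 - <<'E'
from rig import *
import cv2,pickle
print(observe(), hold_point_z)
for n in("scene","top"):
    d=get_image(n); pickle.dump(d,open(f"pics/{n}0.pkl","wb"))
    print(n,{k:v for k,v in d.items() if k!="color"})
    cv2.imwrite(f"pics/{n}0.png",d["color"][:,:,::-1])
E
```

```text
pics
{'time_s': 0.0, 'q': array([ 6.36966536e+01,  2.18416589e+01,  7.43842049e+01, -1.48605884e-03,
        8.38560740e+01, -1.23369967e+01]), 'qvel': array([ 0.03718859,  0.07105605, -0.04526295, -0.06739826, -0.03312523,
       -0.02690584]), 'joint_efforts': array([-4.24056361e-04, -4.48463809e+01, -2.31268376e+01, -2.96331900e-04,
        4.86017147e-03, -8.28677202e-06]), 'position': array([0.13261405, 0.53343061, 0.19370877]), 'tool_rot': array([[-9.70438231e-01,  2.41348851e-01, -6.10586604e-04],
       [ 2.41349461e-01,  9.70437409e-01, -1.29344163e-03],
       [ 2.80365430e-04, -1.40256996e-03, -9.99998977e-01]]), 'ft_force': array([-0.12559729, -0.04927051,  1.06068057]), 'wrist_torque': array([-0.09321469,  0.03411634, -0.01483457]), 'grip_width': 0.08545906153513862} 0.0187
scene {'fovy': 49.22075658429397, 'cx': 282.99304533203633, 'cy': 206.98852966562882, 'k1': 0.02019006506112228, 'R': array([[-0.98687253, -0.16135275,  0.00692091],
       [-0.12862583,  0.75934764, -0.63784525],
       [ 0.09766271, -0.63036216, -0.77013345]]), 't': array([0.56623801, 0.05817767, 1.43316278])}
top {'fovy': 48.191960691825855, 'cx': 280.597269886909, 'cy': 201.72423145025144, 'k1': 0.042733908968621, 'R': array([[ 0.37472325, -0.92708711,  0.00959036],
       [-0.87138359, -0.35570349, -0.3378841 ],
       [ 0.31665931,  0.11825615, -0.94113887]]), 't': array([-0.1338099 ,  0.54691035,  1.22432386])}
```

View pics/scene0.png

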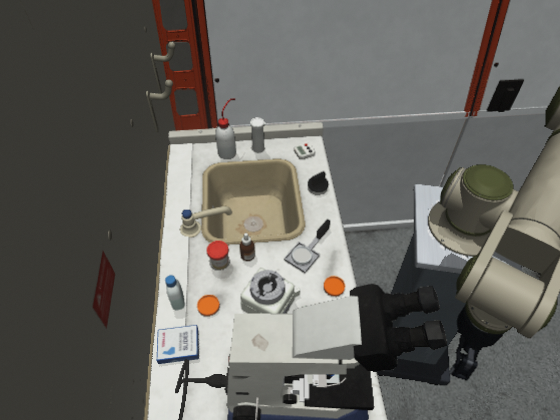

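View pics/top0.png

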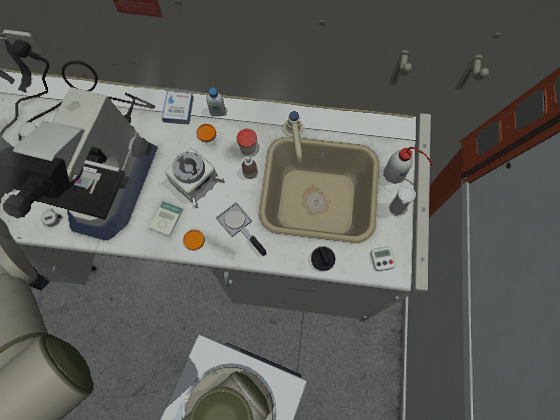

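The scene image shows the mill (268,287), tray with white dish (302,257), lid (318,183), cup (218,255), dropper (247,247) and orange decoy dishes at (334,286) and (208,305). The top image shows the mill (190,170), tray (235,218), lid (323,258) and timer candidates (165,217) and (383,258). I'll crop closer.

```bash
cat > h.py <<'E'
import numpy as np,cv2,pickle
def load(n): return pickle.load(open(f"pics/{n}.pkl","rb"))
def K(d):
    f=210/np.tan(np.radians(d["fovy"]/2)); return np.array([[f,0,d["cx"]],[0,f,d["cy"]],[0,0,1]])
def proj(d,X):
    X=np.atleast_2d(np.asarray(X,float))
    return cv2.projectPoints(X,cv2.Rodrigues(d["R"])[0],d["t"],K(d),np.array([d["k1"],0,0,0]))[0].reshape(-1,2)
def unproj(d,uv,z):
    p=cv2.undistortPoints(np.array(uv,float).reshape(-1,1,2),K(d),np.array([d["k1"],0,0,0])).reshape(-1,2)
    r=np.c_[p,np.ones(len(p))]@d["R"]; c=-d["R"].T@d["t"]
    return c+r*((z-c[2])/r[:,2])[:,None]
def crop(d,name,u0,v0,w,h,s,pts=[],):
    im=cv2.resize(d["color"][v0:v0+h,u0:u0+w,::-1],None,fx=s,fy=s,interpolation=cv2.INTER_CUBIC)
    for q,c in pts:
        for (u,v) in q: cv2.circle(im,(int(round((u-u0+.5)*s)),int(round((v-v0+.5)*s))),2,c,-1)
    cv2.imwrite(f"pics/{name}.png",im)
E
python3 - <<'E'
from h import *
t=load("top0");s=load("scene0")
crop(t,"c1",150,130,130,100,6)
crop(t,"c2",190,190,160,95,5)
crop(s,"c3",220,210,130,100,6)
crop(s,"c4",285,165,60,90,6)
for n,uv,z in(("mill",(188,165),.11),("tray",(235,217),.012),("grip",(258,246),.043),("lid",(323,257),.03),("cup",(247,136),.07),("drop",(249,160),.108),("t1",(165,217),.02),("t2",(383,258),.02)): print(n,unproj(t,[uv],z).round(3))
E
```

```text
mill [[0.556 0.366 0.11 ]]
tray [[0.49  0.199 0.012]]
grip [[0.427 0.098 0.043]]
lid [[ 0.47  -0.084  0.03 ]]
cup [[0.723 0.258 0.07 ]]
drop [[0.637 0.212 0.108]]
t1 [[0.41  0.388 0.02 ]]
t2 [[ 0.535 -0.244  0.02 ]]
```

View pics/c1.png

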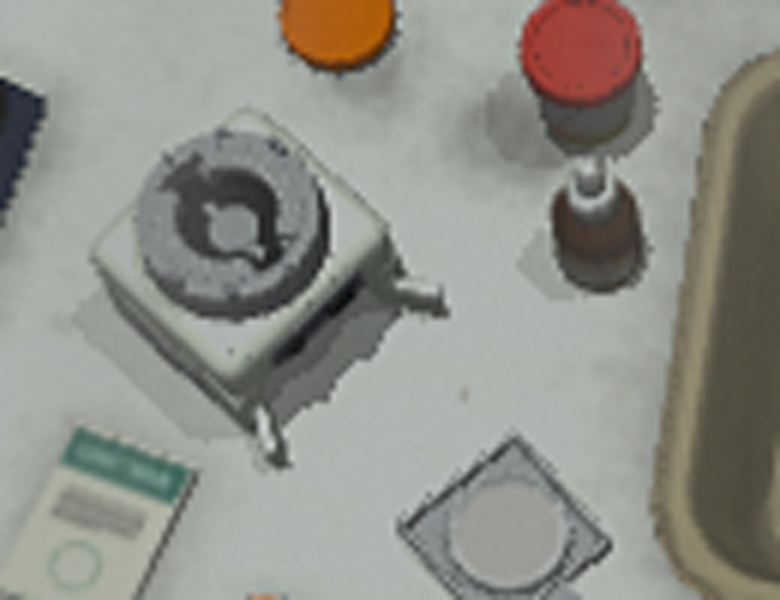

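View pics/c2.png

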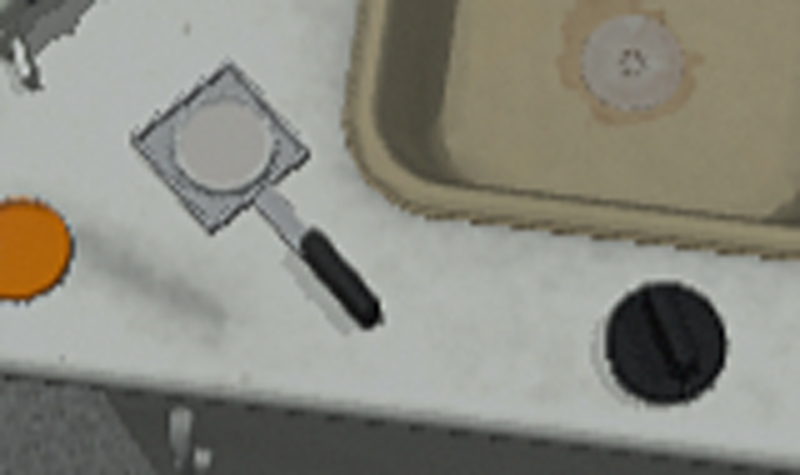

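View pics/c3.png

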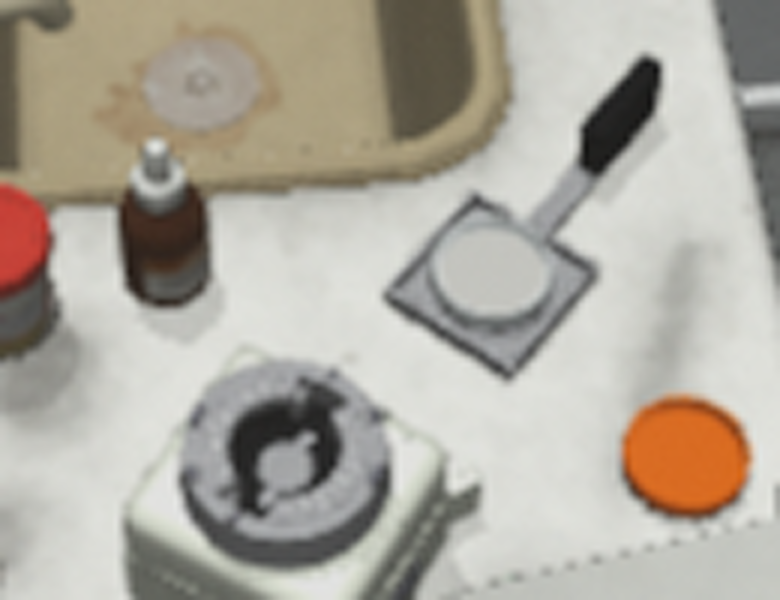

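View pics/c4.png

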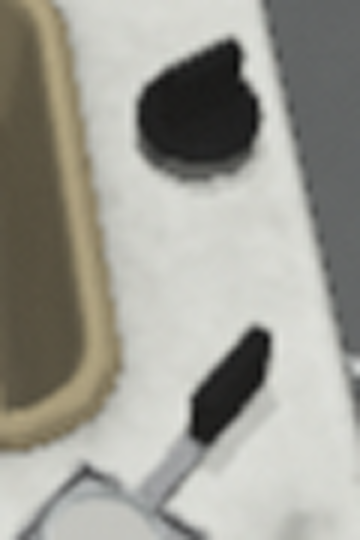

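Run:
```python
from h import *
t=load("top0");s=load("scene0")
def c(d,n,u0,v0,w,h,k,g):
    im=d["color"][v0:v0+h,u0:u0+w,::-1]; im=cv2.resize(im,None,fx=k,fy=k,interpolation=cv2.INTER_LANCZOS4)
    im=np.clip(255*(im/255.)**g,0,255).astype(np.uint8); cv2.imwrite(f"pics/{n}.png",im); return im
def pad(a,H): return cv2.copyMakeBorder(a,0,H-a.shape[0],0,4,cv2.BORDER_CONSTANT)
a=c(t,"d1",308,243,32,30,12,.45); b=c(s,"d2",304,168,30,30,12,.45); cv2.imwrite("pics/d.png",np.hstack([pad(a,360),pad(b,360)]))
c(t,"e1",160,145,66,66,9,.6); c(s,"e2",238,262,66,66,9,.6)
def f(o,k,l): return [((x+.5)/k-.5+o[0],(y+.5)/k-.5+o[1]) for x,y in l]
print(unproj(t,f((190,190),5,[(231,63),(309,154),(211,235),(132,141)]),.012).round(4))
print(unproj(s,f((220,210),6,[(476,195),(598,268),(511,379),(387,297)]),.012).round(4))
print(unproj(t,f((150,130),6,[(278,463),(443,305)]),.03).round(4))
```

```text
[[0.5331 0.2161 0.012 ]
 [0.4983 0.1503 0.012 ]
 [0.4312 0.1837 0.012 ]
 [0.4662 0.2504 0.012 ]]
[[0.4999 0.1566 0.012 ]
 [0.4349 0.1899 0.012 ]
 [0.4687 0.2595 0.012 ]
 [0.5341 0.2237 0.012 ]]
[[0.4706 0.3147 0.03  ]
 [0.5774 0.2746 0.03  ]]
```

View pics/d.png

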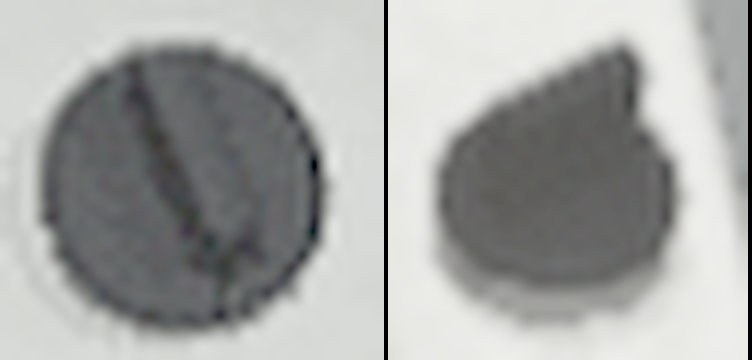

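View pics/e1.png

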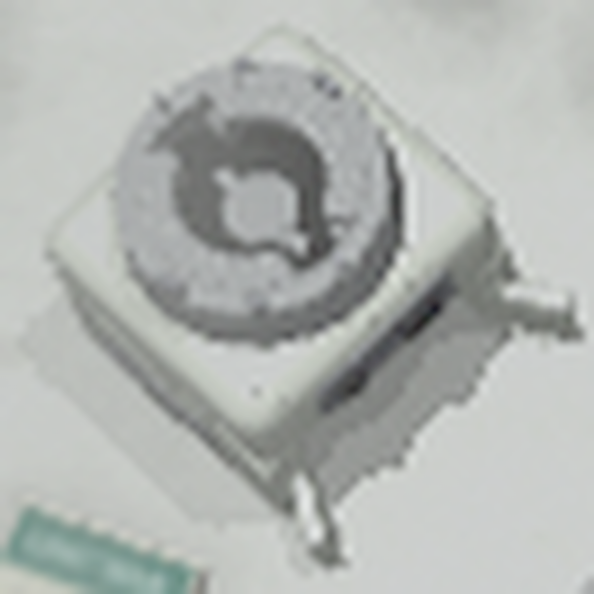

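View pics/e2.png

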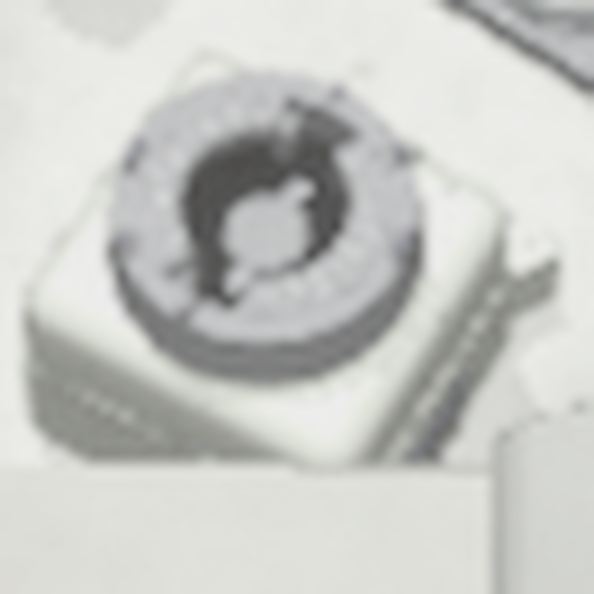

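Run:
```python
from h import *
t=load("top0");s=load("scene0")
print(unproj(t,[(187.7,165.7)],.11),unproj(s,[(267,284.7)],.11))
# lid disc top rim z=.024
print(unproj(t,[(308+183/12,243+187/12)],.022),unproj(s,[(304+557-388+0,0)],.02)*0,unproj(s,[(304+(557-388)/12,168+190/12)],.024))
print("bar top",unproj(t,[(308+130/12,243+60/12),(308+238/12,243+255/12)],.063))
print("tip scene",unproj(s,[(304+(625-388)/12,168+45/12)],.063), proj(s,[[.133,.534,.194]]),proj(t,[[.133,.534,.194]]))
print("handle", unproj(t,[(190+315/5,190+237/5),(190+372/5,190+318/5)],.043),unproj(s,[(220+595/6,210+125/6),(220+650/6,210+62/6)],.043))
```

```text
[[0.55337703 0.3657363  0.11      ]] [[0.55524134 0.37063708 0.11      ]]
[[ 0.46805168 -0.08624943  0.022     ]] [[-0. -0.  0.]] [[ 0.46954069 -0.07728806  0.024     ]]
bar top [[ 0.48133038 -0.06410422  0.063     ]
 [ 0.44766918 -0.10304835  0.063     ]]
tip scene [[ 0.45589044 -0.09730253  0.063     ]] [[451.02603196 361.89990107]] [[ 41.52630071 274.42655004]]
handle [[0.44493735 0.12080875 0.043     ]
 [0.41365982 0.07252416 0.043     ]] [[0.4442019  0.12806732 0.043     ]
 [0.42124306 0.08406063 0.043     ]]
```

Nothing else resembles the tray, handle or lid closely. For the dish: white at top (235,218) on the tray is right; orange at (194,240) and (206,132) are decoys. The two cameras disagree by about 7 mm in y, so I'll use the gripper as a calibration reference near the handle.

jog_arm(travel=[[0.0186,-0.027,-0.002],[0.0186,-0.027,-0.002],[0.0186,-0.027,-0.002],[0.0186,-0.027,-0.002],[0.0186,-0.027,-0.002],[0.0186,-0.027,-0.002],[0.0186,-0.027,-0.002],[0.0186,-0.027,-0.002],[0.0186,-0.027,-0.002],[0.0186,-0.027,-0.002],[0.0186,-0.027,-0.002],[0.0186,-0.027,-0.002],[0.0186,-0.027,-0.002],[0.0186,-0.027,-0.002],[0.0186,-0.027,-0.002],[0.0186,-0.027,-0.002],[0,0,0],[0,0,0]], dr=[[0,0,-0.113],[0,0,-0.113],[0,0,-0.113],[0,0,-0.113],[0,0,-0.113],[0,0,-0.113],[0,0,-0.113],[0,0,-0.113],[0,0,-0.113],[0,0,-0.113],[0,0,-0.113],[0,0,-0.113],[0,0,-0.113],[0,0,-0.113],[0,0,-0.113],[0,0,-0.113],[0,0,0],[0,0,0]], jaw=0.05)

```text
time_s: 1.6
position: [0.4306, 0.1007, 0.1618]
tool_rot: [[0.465, 0.886, -0.001], [0.886, -0.465, 0.0], [-0.0, -0.001, -1.0]]
ft_force: [-0.7, 0.1, -0.6]
grip_width: 0.05
```

```bash
cat >> h.py <<'E'
def snap(k):
    from rig import get_image,observe
    o=observe()
    r=[]
    for n in("scene","top"):
        d=get_image(n); pickle.dump(d,open(f"pics/{n}{k}.pkl","wb")); r.append(d)
    R=o["tool_rot"]; print(round(o["time_s"],2),o["position"].round(4),"yaw_y",np.degrees(np.arctan2(R[1,1],R[0,1])).round(2),"tilt",R[:,2].round(3),"w",round(o["grip_width"],4),"F",o["ft_force"].round(1),"q",o["q"].round(0))
    return r[0],r[1],o
E
python3 - <<'E'
from h import *
s,t,o=snap(1)
p=o["position"]; print(proj(s,[p]),proj(t,[p]))
R=o["tool_rot"]
pts=[p+R[:,1]*.025,p-R[:,1]*.025,p]
crop(s,"f1",265,190,100,75,8,[(proj(s,pts),(0,255,0))])
crop(t,"f2",200,190,100,75,8,[(proj(t,pts),(0,255,0))])
E
```

```text
1.6 [0.4306 0.1007 0.1618] yaw_y -27.69 tilt [-0.001  0.    -1.   ] w 0.05 F [-0.7  0.1 -0.6] q [-2. 13. 94.  0. 74. 25.]
[[327.92524336 198.45066704]] [[255.86588781 232.9597883 ]]
```

View pics/f1.png

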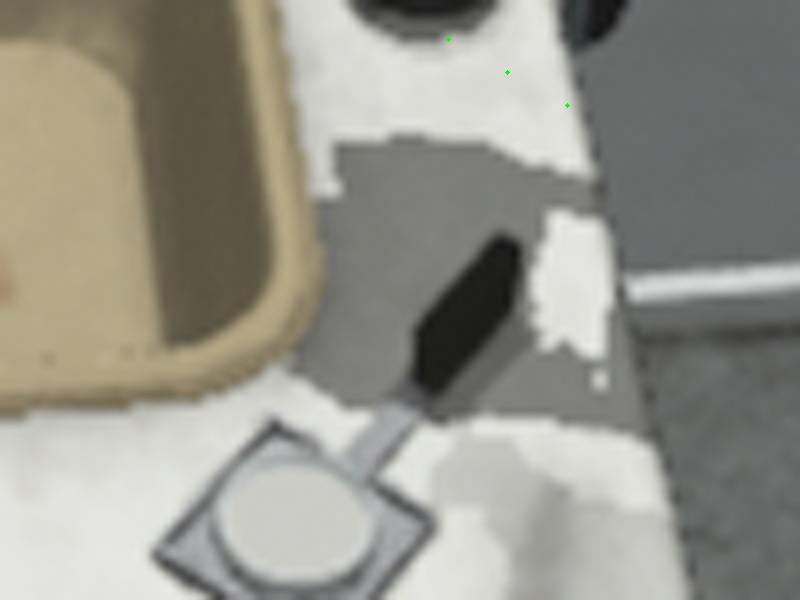

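View pics/f2.png

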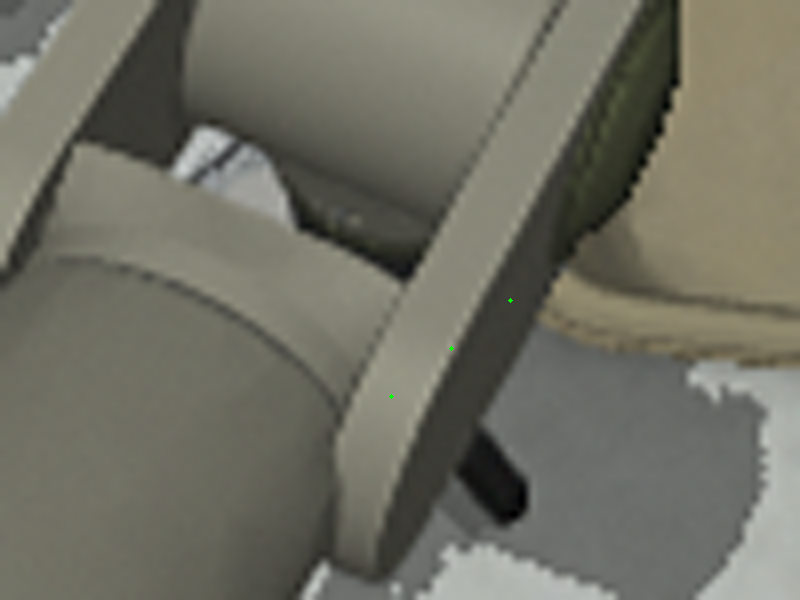

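Run:
```python
from h import *
for n in("scene1","top1"):
    d=load(n); cv2.imwrite(f"pics/{n}.png",d["color"][:,:,::-1])
```

```text
(no output)
```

View pics/scene1.png

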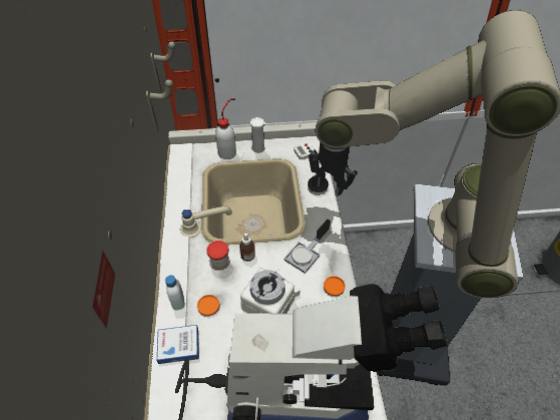

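View pics/top1.png

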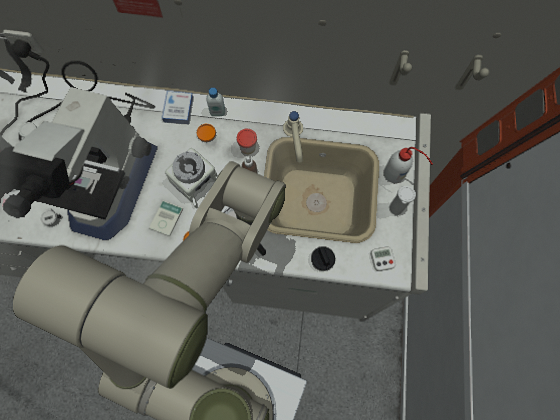

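Run:
```python
from h import *
s=load("scene1")
from rig import observe
o=observe();p=o["position"];R=o["tool_rot"]
pts=[p+R[:,1]*.025,p-R[:,1]*.025,p]
d=dict(s);d["color"]=np.clip(255*(s["color"]/255.)**.6,0,255).astype(np.uint8)
crop(d,"f1",295,130,75,90,8,[(proj(s,pts),(0,255,0))])
```

```text
(no output)
```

View pics/f1.png

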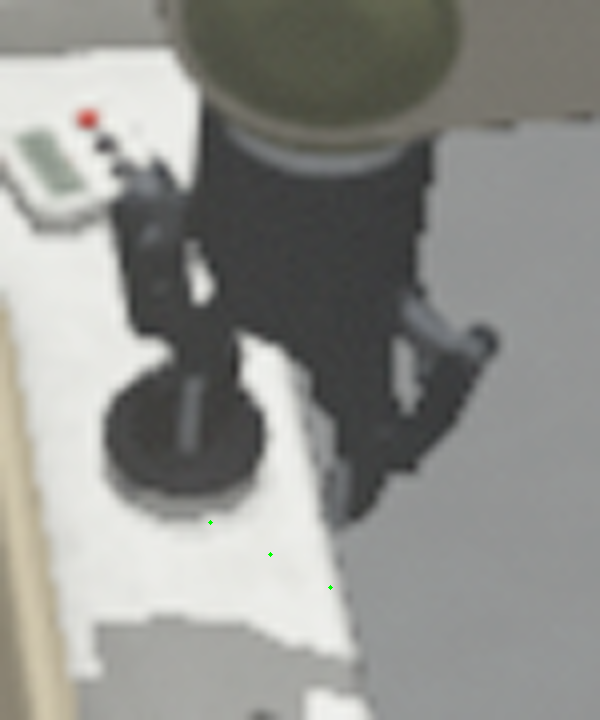

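jog_arm(travel=[[0,0,-0.02],[0,0,-0.02],[0,0,-0.02],[0,0,-0.02],[0,0,-0.01],[0,0,0],[0,0,0]], dr=[[0,0,0],[0,0,0],[0,0,0],[0,0,0],[0,0,0],[0,0,0],[0,0,0]])

```text
time_s: 2.28
position: [0.4298, 0.1026, 0.0725]
tool_rot: [[0.461, 0.887, -0.001], [0.887, -0.461, 0.0], [-0.0, -0.001, -1.0]]
ft_force: [0.9, -0.4, 0.2]
grip_width: 0.0499
```

Run:
```python
from h import *
s,t,o=snap(2)
p=o["position"];R=o["tool_rot"]
pts=[p+R[:,1]*.025,p-R[:,1]*.025,p]
print(proj(s,[[0,0,0]]),proj(t,[[0,0,0]]))
d=dict(s);d["color"]=np.clip(255*(s["color"]/255.)**.6,0,255).astype(np.uint8)
crop(d,"f3",285,160,75,90,8,[(proj(s,pts),(0,255,0)),(proj(s,[p-R[:,2]*.073]),(0,0,255))])
crop(t,"f4",200,190,100,75,8,[(proj(t,pts),(0,255,0))])
```

```text
2.28 [0.4298 0.1026 0.0725] yaw_y -27.44 tilt [-0.001  0.    -1.   ] w 0.0499 F [ 0.9 -0.4  0.2] q [ -2.  19. 102.   0.  59.  25.]
[[464.7061733  225.65849852]] [[228.81506674 413.36942105]]
```

View pics/f3.png

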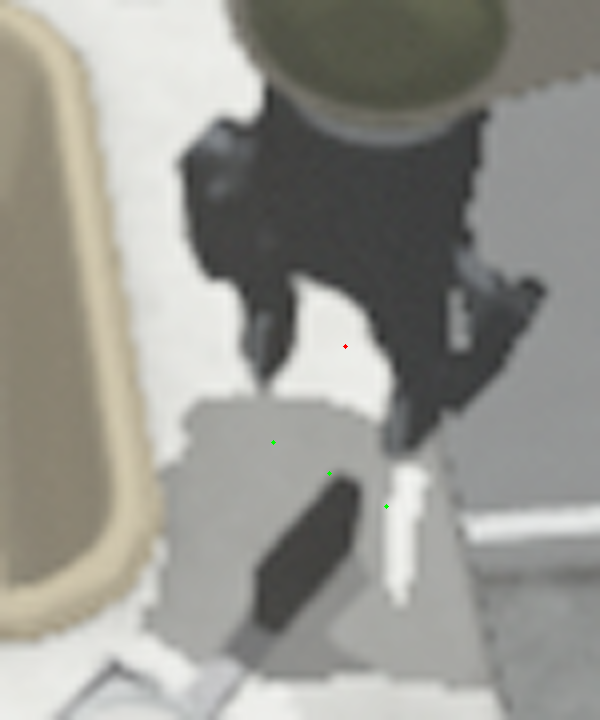

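View pics/f4.png

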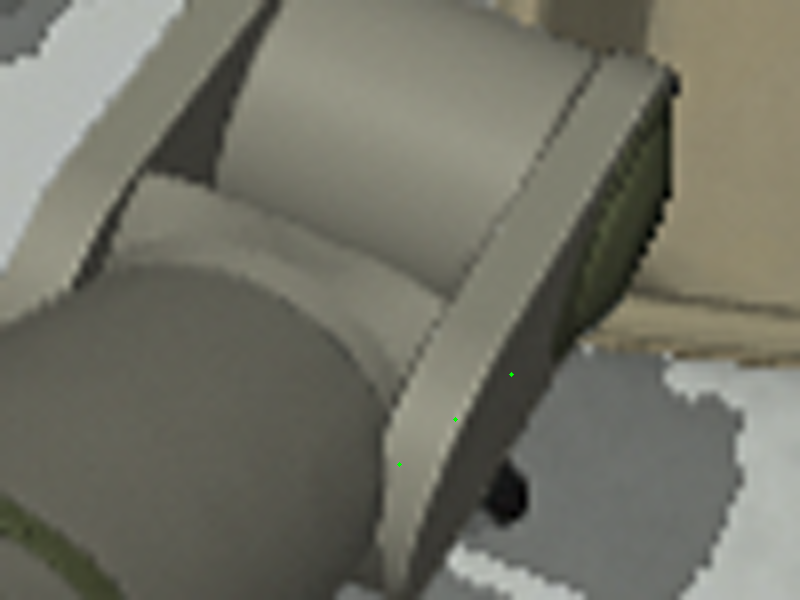

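jog_arm(travel=[[0,0,0],[0,0,0],[0,0,0],[0,0,0],[0,0,0],[0,0,0]], dr=[[0,0,0],[0,0,0],[0,0,0],[0,0,0],[0,0,0],[0,0,0]], jaw=0.0)

```text
time_s: 2.88
position: [0.4304, 0.1017, 0.0724]
tool_rot: [[0.463, 0.886, 0.0], [0.886, -0.463, -0.0], [0.0, 0.0, -1.0]]
ft_force: [-0.8, -0.4, -0.9]
grip_width: -0.0001
```

Run:
```python
from h import *
s,t,o=snap(3)
p=o["position"];R=o["tool_rot"]
pts=[p]
print("camC",-s["R"].T@s["t"],-t["R"].T@t["t"])
d=dict(s);d["color"]=np.clip(255*(s["color"]/255.)**.6,0,255).astype(np.uint8)
crop(d,"f5",285,160,75,90,8,[(proj(s,pts),(0,255,0)),(proj(s,[p-R[:,2]*.073]),(0,0,255))])
```

```text
2.88 [0.4304 0.1017 0.0724] yaw_y -27.56 tilt [ 0. -0. -1.] w -0.0001 F [-0.8 -0.4 -0.9] q [ -2.  19. 102.  -0.  59.  25.]
camC [0.42632132 0.95059858 1.13691607] [ 0.13901683 -0.07429934  1.33833436]
```

View pics/f5.png

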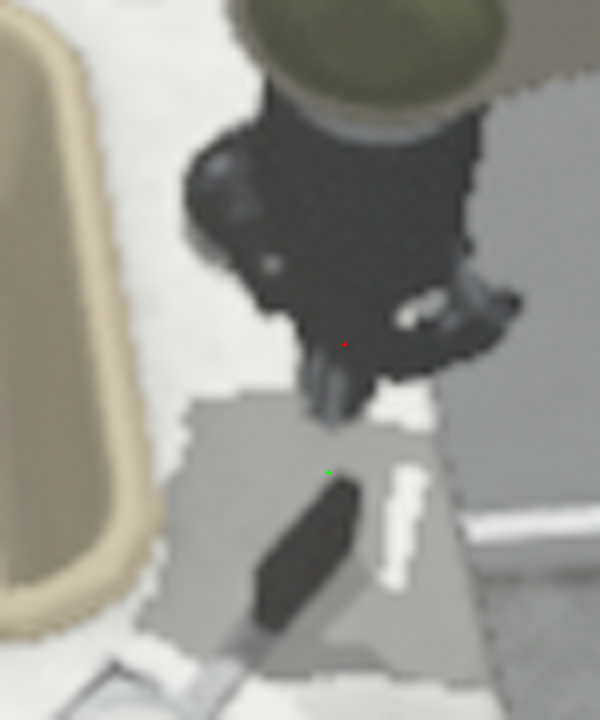

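Run:
```python
from h import *
s=load("scene3")
print(s["color"][205:224,322:332].mean(2).astype(int))
s2=load("scene2")
print(s2["color"][200:228,312:324].mean(2).astype(int))
```

```text
[[100  47  59  44  33  32  27  26  26  27]
 [ 80  50  58  43  48  46  31  26  26  28]
 [ 80  52  53  43  58  57  39  27  28  27]
 [ 82  51  52  45  59  58  38  27  26  28]
 [ 98  68  51  44  61  53  34  27  27  59]
 [109  82  51  48  63  51  32  28  60 144]
 [108  78  48  50  66  50  28  38  91 179]
 [114  99  78  63  67  61  55  77 110 153]
 [123 122 112  94  83  93 101 112 123 123]
 [123 121 120 116 110 116 123 124 123 125]
 [124 122 121 122 124 123 122 123 123 124]
 [125 123 124 124 123 124 124 124 124 124]
 [123 123 123 124 125 124 124 124 125 125]
 [124 124 124 125 118 109 117 124 126 125]
 [125 125 125 118  91  66  79 102 119 127]
 [125 125 118  90  50  27  30  54 102 128]
 [125 124 102  52  27  28  27  26  90 130]
 [124 109  68  32  26  27  28  30  92 130]
 [108  68  31  28  28  28  26  33  92 127]]
[[218 221 196 113  46  61  48  29  26  37 160 215]
 [218 221 187  94  50  56  36  26  26  44 163 215]
 [216 221 178  75  51  54  34  26  28  51 165 215]
 [212 218 175  76  52  54  31  27  25  88 179 216]
 [211 215 190 110  53  51  30  26  31 133 202 217]
 [213 216 210 167  93  51  
[... 446 characters left out ...]
125 123 125 125 126 125 124 122 121]
 [121 122 124 123 122 124 125 127 127 126 124 121]
 [122 122 124 123 125 126 126 127 126 124 125 123]
 [121 122 122 125 125 126 126 126 126 125 125 124]
 [121 122 122 124 125 127 126 126 125 124 124 124]
 [121 122 122 124 125 126 127 128 125 123 124 125]
 [123 122 122 123 124 124 127 127 128 125 124 125]
 [121 122 122 124 124 125 126 127 127 126 126 126]
 [121 123 123 126 125 126 125 124 125 126 125 109]
 [121 122 125 125 125 126 124 125 125 125 109  68]
 [123 124 127 126 125 124 123 123 124 113  73  32]
 [124 124 126 125 123 124 123 123 111  77  39  29]
 [123 123 122 122 122 122 125 112  76  39  28  27]
 [125 123 123 122 121 122 117  84  38  29  28  28]]
```

jog_arm(travel=[[0,0,0.02],[0,0,0.02],[0,0,0.02],[0,0,0.02],[0,0,0],[0,0,0],[0,0,0],[0,0,0]], dr=[[0.06,-0.103,0],[0.06,-0.103,0],[0.06,-0.103,0],[0.06,-0.103,0],[0.06,-0.103,0],[0.06,-0.103,0],[0,0,0],[0,0,0]])

```text
time_s: 3.65
position: [0.4292, 0.1035, 0.1511]
tool_rot: [[0.318, 0.802, 0.506], [0.801, -0.513, 0.309], [0.507, 0.307, -0.805]]
ft_force: [0.9, -0.4, 0.0]
grip_width: -0.0001
```

Run:
```python
from h import *
s,t,o=snap(4)
p=o["position"];R=o["tool_rot"]
for d,n,w in((s,"g1",(280,150)),(t,"g2",(215,185))):
    q=proj(d,[p]);print(n,q)
    e=dict(d);e["color"]=np.clip(255*(d["color"]/255.)**.6,0,255).astype(np.uint8)
    crop(e,n,*w,75,70,8,[(q,(0,255,0)),(proj(d,[p-R[:,2]*.073]),(0,0,255))])
```

```text
3.65 [0.4292 0.1035 0.1511] yaw_y -32.59 tilt [ 0.506  0.309 -0.805] w -0.0001 F [ 0.9 -0.4  0. ] q [-22.   2. 121.  45.  43. -25.]
g1 [[328.00801567 201.74346808]]
g2 [[254.82096998 234.17120009]]
```

View pics/g1.png

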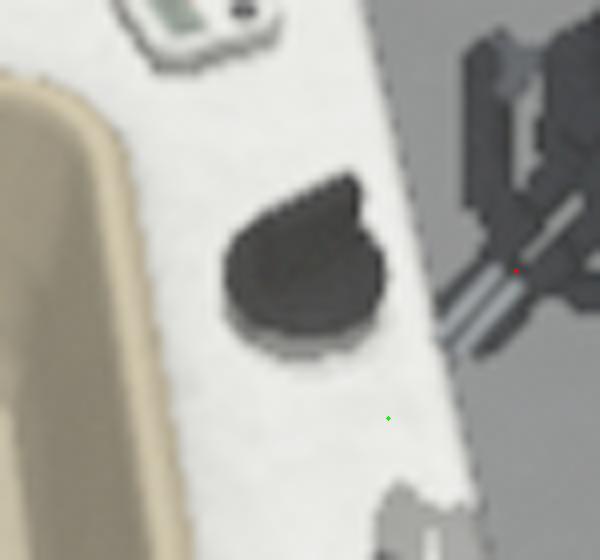

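View pics/g2.png

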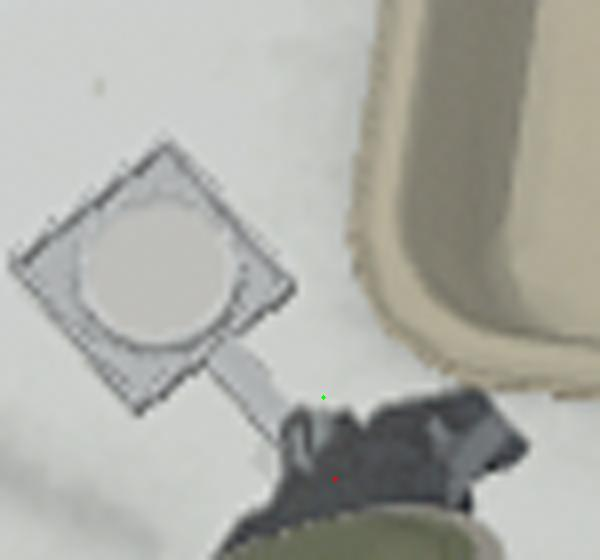

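The fingertip appears about 27 mm behind the reported TCP along the tool axis. I'll untilt, straddle the handle with wide jaws, and check near the surface.

jog_arm(travel=[[0,0,0],[0,0,0],[0,0,0],[0,0,0],[0,0,0],[0,0,0],[0,0,-0.03],[0,0,-0.03],[0,0,-0.03],[0,0,-0.01],[0,0,-0.01],[0,0,-0.01],[0,0,0],[0,0,0]], dr=[[-0.06,0.103,0],[-0.06,0.103,0],[-0.06,0.103,0],[-0.06,0.103,0],[-0.06,0.103,0],[-0.06,0.103,0],[0,0,0],[0,0,0],[0,0,0],[0,0,0],[0,0,0],[0,0,0],[0,0,0],[0,0,0]], jaw=0.08)

```text
time_s: 4.92
position: [0.4294, 0.1067, 0.0305]
tool_rot: [[0.458, 0.889, -0.018], [0.889, -0.458, 0.016], [0.005, -0.024, -1.0]]
ft_force: [-0.0, 0.1, 0.2]
grip_width: 0.08
```

Run:
```python
from h import *
s,t,o=snap(5)
p=o["position"];R=o["tool_rot"]
for d,n,w in((s,"g1",(280,180)),(t,"g2",(215,185))):
    q=proj(d,[p,p+R[:,1]*.04,p-R[:,1]*.04]);print(n,q)
    e=dict(d);e["color"]=np.clip(255*(d["color"]/255.)**.6,0,255).astype(np.uint8)
    crop(e,n,*w,75,70,8,[(q,(0,255,0)),(proj(d,[p-R[:,2]*.073]),(0,0,255))])
```

```text
4.92 [0.4294 0.1067 0.0305] yaw_y -27.26 tilt [-0.018  0.016 -1.   ] w 0.08 F [-0.   0.1  0.2] q [ -2.  24. 104.   1.  53.  25.]
g1 [[324.56577212 228.36397765]
 [313.57173322 222.26529655]
 [335.81661436 234.6050614 ]]
g2 [[255.58707149 245.23649565]
 [266.28354171 236.53365284]
 [244.72330461 254.07719314]]
```

View pics/g1.png

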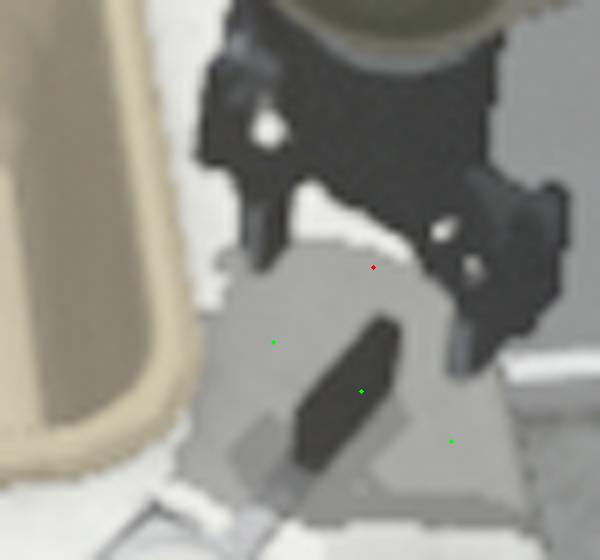

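jog_arm(travel=[[0,0,-0.007],[0,0,-0.007],[0,0,-0.005],[0,0,0]], dr=[[0,0,0],[0,0,0],[0,0,0],[0,0,0]])

```text
time_s: 5.35
position: [0.4282, 0.1064, 0.0105]
tool_rot: [[0.459, 0.888, -0.02], [0.889, -0.458, 0.017], [0.006, -0.026, -1.0]]
ft_force: [-0.4, 0.2, 0.1]
grip_width: 0.0797
```

Run:
```python
from h import *
s,t,o=snap(6)
p=o["position"];R=o["tool_rot"]
for d,n,w in((s,"g1",(280,180)),(t,"g2",(215,185))):
    q=proj(d,[p,p+R[:,1]*.04,p-R[:,1]*.04]);print(n,q)
    e=dict(d);e["color"]=np.clip(255*(d["color"]/255.)**.6,0,255).astype(np.uint8)
    crop(e,n,*w,75,70,8,[(q,(0,255,0)),(proj(d,[p-R[:,2]*.073]),(0,0,255))])
```

```text
5.35 [0.4282 0.1064 0.0105] yaw_y -27.3 tilt [-0.02   0.017 -1.   ] w 0.0797 F [-0.4  0.2  0.1] q [ -2.  26. 105.   1.  50.  24.]
g1 [[324.47037143 232.27359745]
 [313.60091057 226.2108042 ]
 [335.59230171 238.47727974]]
g2 [[255.80928913 247.38572169]
 [266.36679102 238.79806669]
 [245.08753723 256.10884436]]
```

View pics/g1.png

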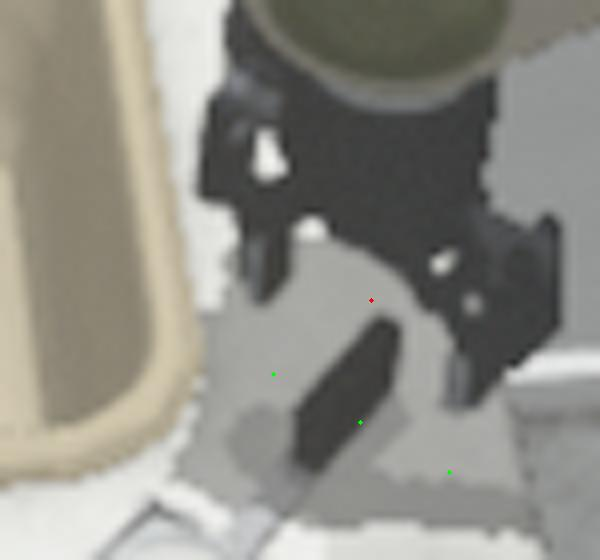

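View pics/g2.png

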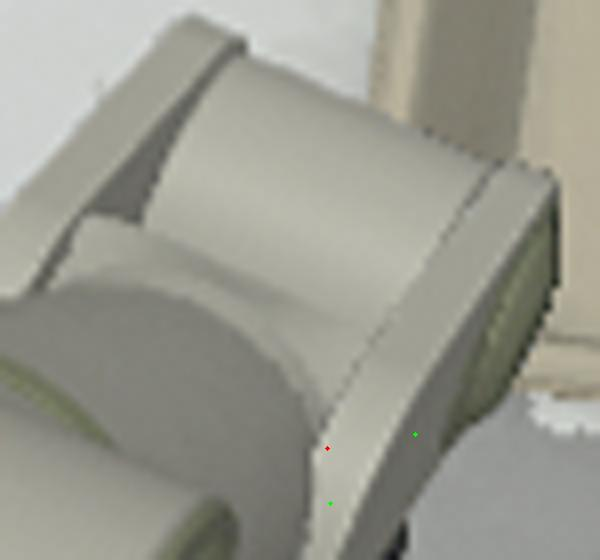

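jog_arm(travel=[[0,0,0],[0,0,0],[0,0,0],[0,0,0],[0,0,0],[0,0,0],[0,0,0],[0,0,0]], dr=[[0,0,0],[0,0,0],[0,0,0],[0,0,0],[0,0,0],[0,0,0],[0,0,0],[0,0,0]], jaw=0.0, newtons=25)

```text
time_s: 6.12
position: [0.4288, 0.1064, 0.0116]
tool_rot: [[0.459, 0.888, -0.018], [0.889, -0.458, 0.017], [0.007, -0.024, -1.0]]
ft_force: [-0.1, -0.6, -0.4]
grip_width: -0.0003
```

Run:
```python
from h import *
s,t,o=snap(7)
p=o["position"];R=o["tool_rot"]
for d,n,w in((s,"g1",(280,180)),(t,"g2",(215,185))):
    e=dict(d);e["color"]=np.clip(255*(d["color"]/255.)**.6,0,255).astype(np.uint8)
    crop(e,n,*w,75,100,8,[(proj(d,[p]),(0,255,0)),(proj(d,[p-R[:,2]*.073]),(0,0,255))])
```

```text
6.12 [0.4288 0.1064 0.0116] yaw_y -27.29 tilt [-0.018  0.017 -1.   ] w -0.0003 F [-0.1 -0.6 -0.4] q [ -2.  26. 105.   1.  50.  24.]
```

View pics/g1.png

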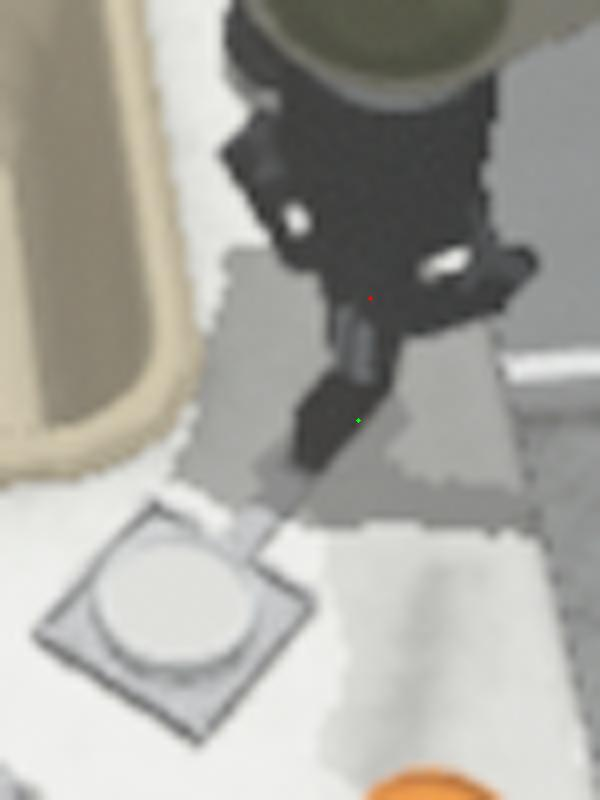

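Jaws closed fully at reported z 12 mm without touching the handle. So the tips really sit about 32 mm behind the reported TCP along the tool, consistent in both the upright and tilted views. I'll use true tip z = reported + 0.032.

jog_arm(travel=[[0,0,0.01],[0.001,-0.004,0.01],[0,0,0],[0,0,0],[0,0,-0.01],[0,0,-0.01],[0,0,-0.01],[0,0,-0.008],[0,0,0]], dr=[[0,0,0],[-0.017,-0.018,0],[0,0,0],[0,0,0],[0,0,0],[0,0,0],[0,0,0],[0,0,0],[0,0,0]], jaw=0.06)

```text
time_s: 6.97
position: [0.4289, 0.1024, -0.0078]
tool_rot: [[0.459, 0.889, -0.003], [0.889, -0.459, 0.0], [-0.001, -0.003, -1.0]]
ft_force: [-0.1, 0.3, 0.8]
grip_width: 0.0599
```

jog_arm(travel=[[0,0,-0.006],[0,0,-0.006],[0,0,0],[0,0,0]], dr=[[0,0,0],[0,0,0],[0,0,0],[0,0,0]])

```text
time_s: 7.3
position: [0.4297, 0.1024, -0.0186]
tool_rot: [[0.458, 0.889, -0.001], [0.889, -0.458, 0.0], [-0.0, -0.001, -1.0]]
ft_force: [-0.1, -0.5, -0.9]
grip_width: 0.06
```

Run:
```python
from h import *
s,t,o=snap(8)
p=o["position"]-.032*o["tool_rot"][:,2];R=o["tool_rot"]
for d,n,w in((s,"g1",(280,180)),):
    e=dict(d);e["color"]=np.clip(255*(d["color"]/255.)**.6,0,255).astype(np.uint8)
    crop(e,n,*w,75,100,8,[(proj(d,[p]),(0,255,0))])
```

```text
7.3 [ 0.4297  0.1024 -0.0186] yaw_y -27.29 tilt [-0.001  0.    -1.   ] w 0.06 F [-0.1 -0.5 -0.9] q [ -2.  29. 108.   0.  44.  25.]
```

View pics/g1.png

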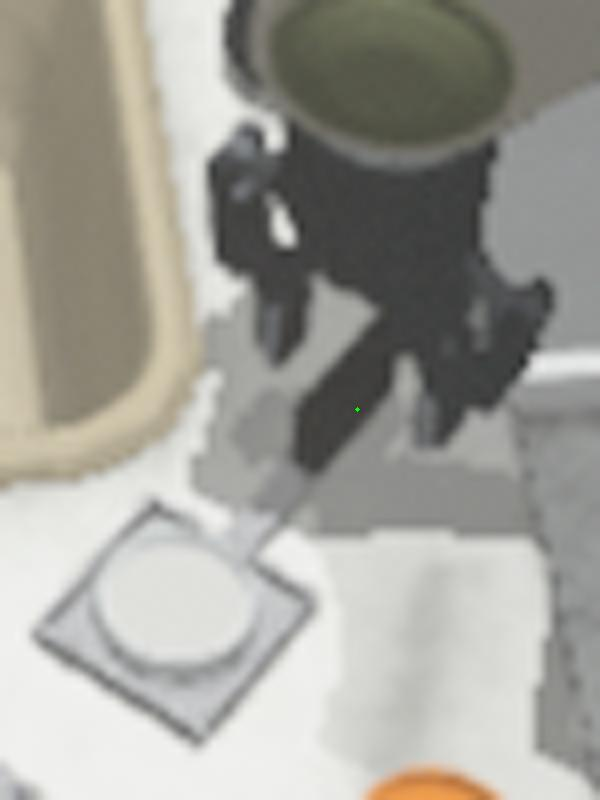

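Fingers straddle the handle (tips at scene pixels ~(314,225) and (333,235)). The negative reported z with no contact confirms the offset. Closing now.

jog_arm(travel=[[0,0,-0.002],[0,0,0],[0,0,0],[0,0,0],[0,0,0],[0,0,0]], dr=[[0,0,0],[0,0,0],[0,0,0],[0,0,0],[0,0,0],[0,0,0]], jaw=0.0, newtons=40)

```text
time_s: 7.9
position: [0.43, 0.1024, -0.0202]
tool_rot: [[0.458, 0.889, 0.0], [0.889, -0.458, 0.0], [0.0, 0.0, -1.0]]
ft_force: [0.8, -0.7, 3.8]
grip_width: 0.0135
```

Run:
```python
from h import *
s,t,o=snap(9)
p=o["position"]-.032*o["tool_rot"][:,2];R=o["tool_rot"]
e=dict(s);e["color"]=np.clip(255*(s["color"]/255.)**.6,0,255).astype(np.uint8)
crop(e,"g1",270,180,75,100,8,[(proj(s,[p]),(0,255,0))])
crop(t,"g2",205,190,100,75,8)
```

```text
7.9 [ 0.43    0.1024 -0.0202] yaw_y -27.28 tilt [ 0.  0. -1.] w 0.0135 F [ 0.8 -0.7  3.8] q [ -2.  29. 108.   0.  43.  25.]
```

View pics/g1.png

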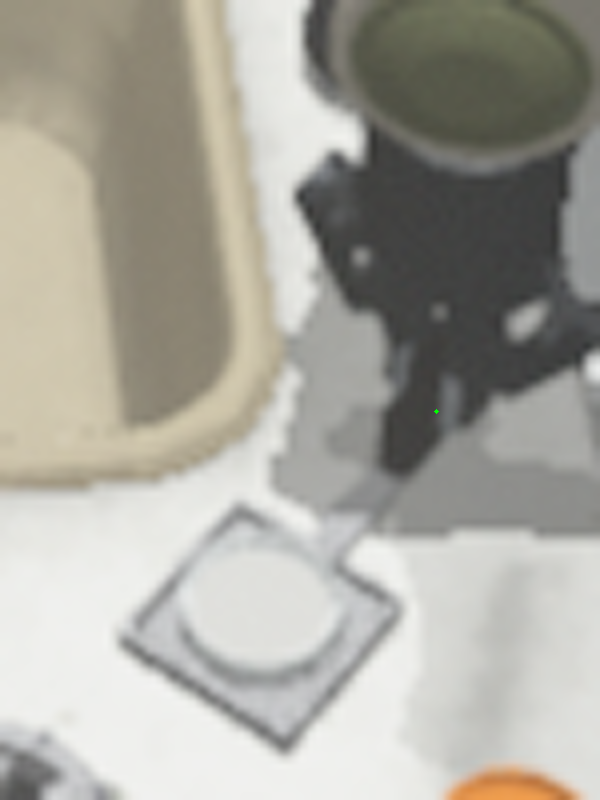

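```bash
cat > mill.py <<'E'
from h import *
def world(x,y,th,P):
    c,s_=np.cos(th),np.sin(th); P=np.asarray(P,float)
    return np.c_[x+c*P[:,0]-s_*P[:,1],y+s_*P[:,0]+c*P[:,1],P[:,2]]
def model():
    a=np.linspace(0,2*np.pi,90,endpoint=False)
    C=np.c_[44*np.cos(a),44*np.sin(a),110+0*a]; H=np.c_[24.5*np.cos(a),24.5*np.sin(a),110+0*a]
    rib=np.array([[41*np.cos(b),41*np.sin(b),114] for k in(0,np.pi) for b in(k,k-.7,k-1.4)])
    sl=np.array([[sx*r,sy,110] for sx in(1,-1) for r in(24.5,30,35) for sy in(-9,9)])
    gd=np.array([[-72,50,30],[-72,-50,30],[-50,40,30],[-50,-40,30]])
    return [(C,(0,255,0)),(H,(0,255,0)),(rib,(0,0,255)),(sl,(255,0,255)),(gd,(255,255,0))]
def over(d,n,box,k,x,y,th,off=(0,0)):
    e=dict(d);e["color"]=np.clip(255*(d["color"]/255.)**.7,0,255).astype(np.uint8)
    crop(e,n,*box,k,[(proj(d,world(x,y,th,np.array(P)/1000))+off,c) for P,c in model()])
E
python3 - <<'E'
from mill import *
s=load("scene0");t=load("top0");th=np.radians(68)
over(t,"m1",(160,140,70,70),8,.5545,.368,th)
over(s,"m2",(235,258,70,60),8,.5545,.368,th)
E
```

```text
(no output)
```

View pics/m1.png

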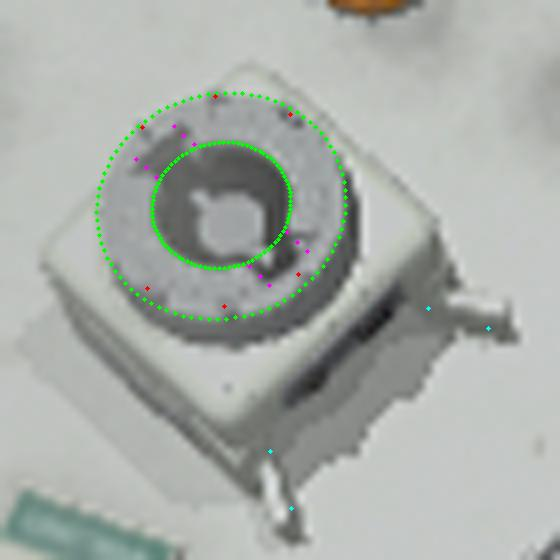

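View pics/m2.png

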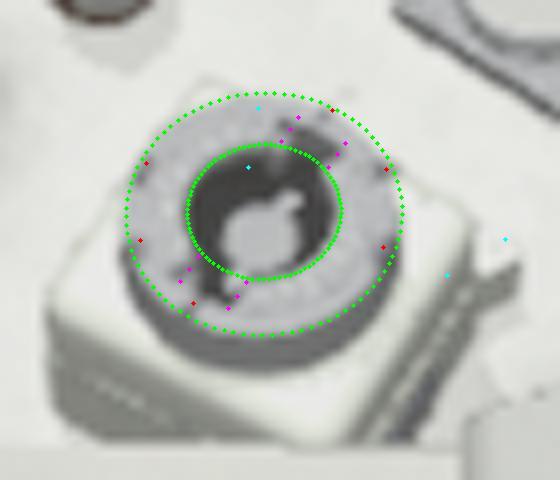

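Run:
```python
from mill import *
s=load("scene0");t=load("top0")
# edges by LSD line detection on upscaled crop
for d,n,(u,v,w,h) in((t,"top",(155,138,80,80)),(s,"scene",(232,255,75,65))):
    im=cv2.cvtColor(cv2.resize(d["color"][v:v+h,u:u+w],None,fx=6,fy=6,interpolation=cv2.INTER_CUBIC),cv2.COLOR_RGB2GRAY)
    L=cv2.createLineSegmentDetector(0).detect(im)[0][:,0]
    for l in L:
        if np.hypot(l[2]-l[0],l[3]-l[1])>70:
            q=(l.reshape(2,2)+.5)/6-.5+[u,v]
            for z in (.085,):
                a,b=unproj(d,q,z); dd=b-a
                print(n,q.round(1).tolist(),"ang",np.degrees(np.arctan2(dd[1],dd[0])).round(1),"len",np.hypot(*dd[:2]).round(3))
```

```text
top [[191.4, 202.4], [179.8, 191.6]] ang 69.0 len 0.048
top [[179.2, 191.8], [168.3, 180.7]] ang 66.6 len 0.047
top [[188.6, 192.8], [213.4, 170.0]] ang -21.3 len 0.098
top [[178.1, 213.7], [159.5, 206.8]] ang 91.2 len 0.057
top [[165.1, 172.3], [187.1, 192.8]] ang -110.9 len 0.092
scene [[304.2, 273.2], [288.0, 262.8]] ang -27.9 len 0.054
scene [[284.3, 295.2], [273.0, 304.6]] ang 52.4 len 0.039
scene [[273.4, 304.5], [259.2, 303.8]] ang 6.5 len 0.036
scene [[294.3, 298.6], [286.1, 313.0]] ang 71.3 len 0.045
scene [[293.1, 263.9], [304.9, 271.3]] ang 152.6 len 0.039
scene [[240.8, 307.8], [239.6, 293.5]] ang -73.3 len 0.041
scene [[290.9, 313.7], [245.2, 312.7]] ang 8.1 len 0.114
scene [[275.2, 270.6], [284.6, 278.9]] ang 144.1 len 0.036
scene [[276.7, 313.1], [293.5, 286.2]] ang -110.2 len 0.088
scene [[240.6, 296.4], [271.9, 313.2]] ang 159.4 len 0.093
```

jog_arm(travel=[[0.003,0.003,0],[0.005,0.0053,0],[0.006,0.0063,0],[0.006,0.0063,0],[0.006,0.0063,0],[0.006,0.0063,0],[0.005,0.0053,0],[0.0023,0.0024,0],[0,0,0]], dr=[[0,0,0.01],[0,0,0.014],[0,0,0.016],[0,0,0.016],[0,0,0.016],[0,0,0.016],[0,0,0.015],[0,0,0.01],[0,0,0]])

```text
time_s: 8.75
position: [0.4694, 0.1439, -0.0203]
tool_rot: [[0.354, 0.935, -0.0], [0.935, -0.354, 0.0], [0.0, -0.0, -1.0]]
ft_force: [-0.3, 0.6, 4.9]
grip_width: 0.0137
```

Run:
```python
from mill import *
s,t,o=snap(10)
x,y,th=.5545,.368,np.radians(69.2)
p=o["position"];print("grip in mill",(np.array([[np.cos(th),np.sin(th)],[-np.sin(th),np.cos(th)]])@(p[:2]-[x,y])).round(4))
over(s,"m2",(230,215,100,100),8,x,y,th,(0,.9))
over(t,"m1",(160,140,100,90),8,x,y,th,(1.2,.8))
```

```text
8.75 [ 0.4694  0.1439 -0.0203] yaw_y -20.75 tilt [-0.  0. -1.] w 0.0137 F [-0.3  0.6  4.9] q [  3.  32. 100.   0.  48.  24.]
grip in mill [-0.2397 -0.    ]
```

View pics/m2.png

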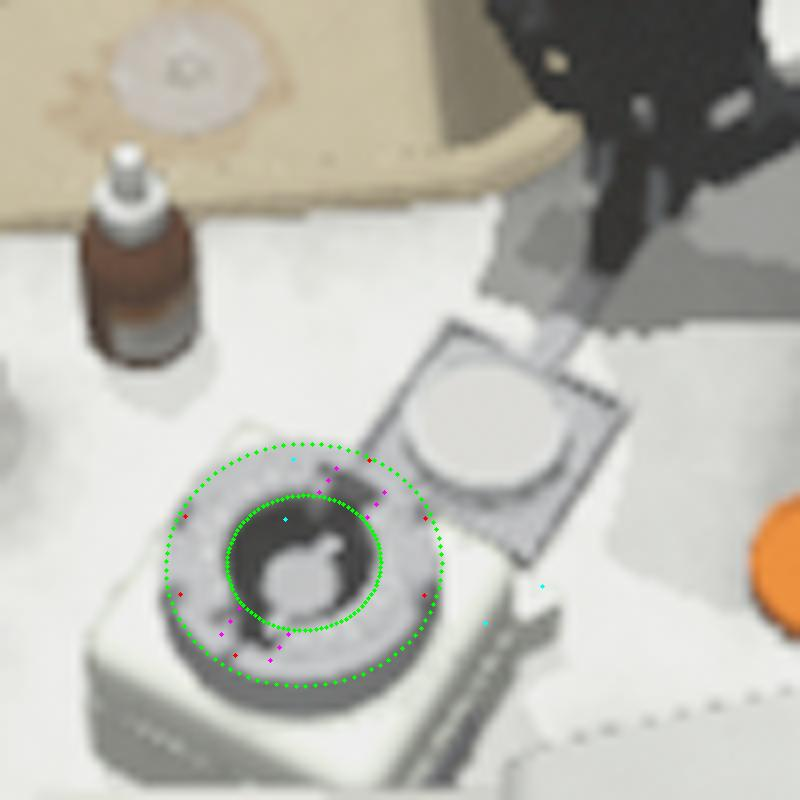

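View pics/m1.png

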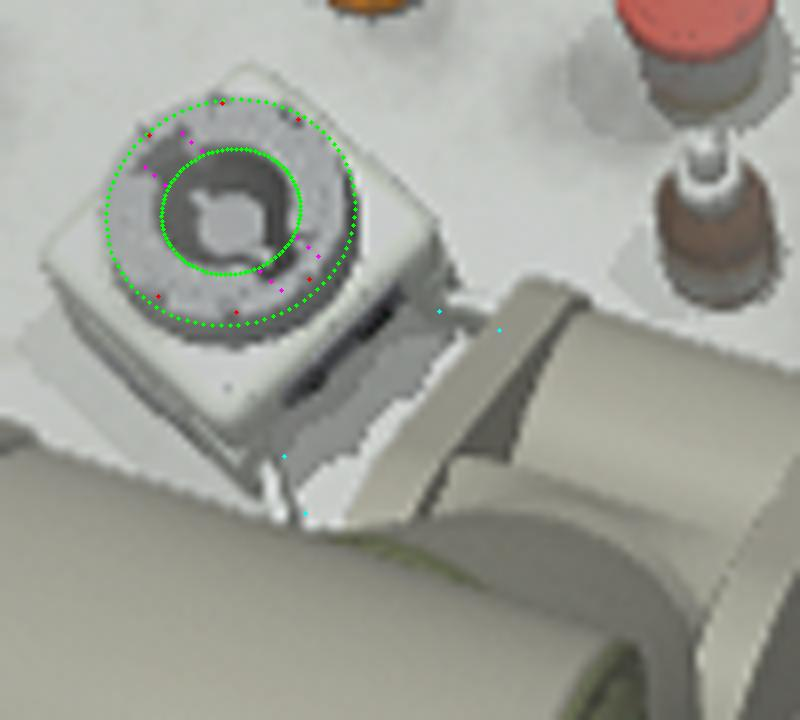

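jog_arm(travel=[[0.001,0.0028,0],[0.0021,0.0056,0],[0.0021,0.0056,0],[0.0021,0.0056,0],[0.0021,0.0056,0],[0.0021,0.0056,0],[0.0021,0.0056,0],[0.0021,0.0056,0],[0.001,0.0028,0],[0,0,0]], dr=[[0,0,0],[0,0,0],[0,0,0],[0,0,0],[0,0,0],[0,0,0],[0,0,0],[0,0,0],[0,0,0],[0,0,0]])

```text
time_s: 9.68
position: [0.4859, 0.1885, -0.0203]
tool_rot: [[0.355, 0.935, -0.0], [0.935, -0.355, -0.0], [-0.0, -0.0, -1.0]]
ft_force: [-1.0, -0.5, 5.2]
grip_width: 0.0135
```

Run:
```python
from mill import *
s,t,o=snap(11)
x,y,th=.5545,.368,np.radians(69.2)
p=o["position"];print("grip in mill",(np.array([[np.cos(th),np.sin(th)],[-np.sin(th),np.cos(th)]])@(p[:2]-[x,y])).round(4),o["wrist_torque"].round(2))
over(s,"m2",(230,215,100,100),8,x,y,th,(0,.9))
```

```text
9.68 [ 0.4859  0.1885 -0.0203] yaw_y -20.79 tilt [-0. -0. -1.] w 0.0135 F [-1.  -0.5  5.2] q [ 8. 34. 95. -0. 51. 29.]
grip in mill [-0.1921  0.0004] [0.02 0.16 0.03]
```

View pics/m2.png

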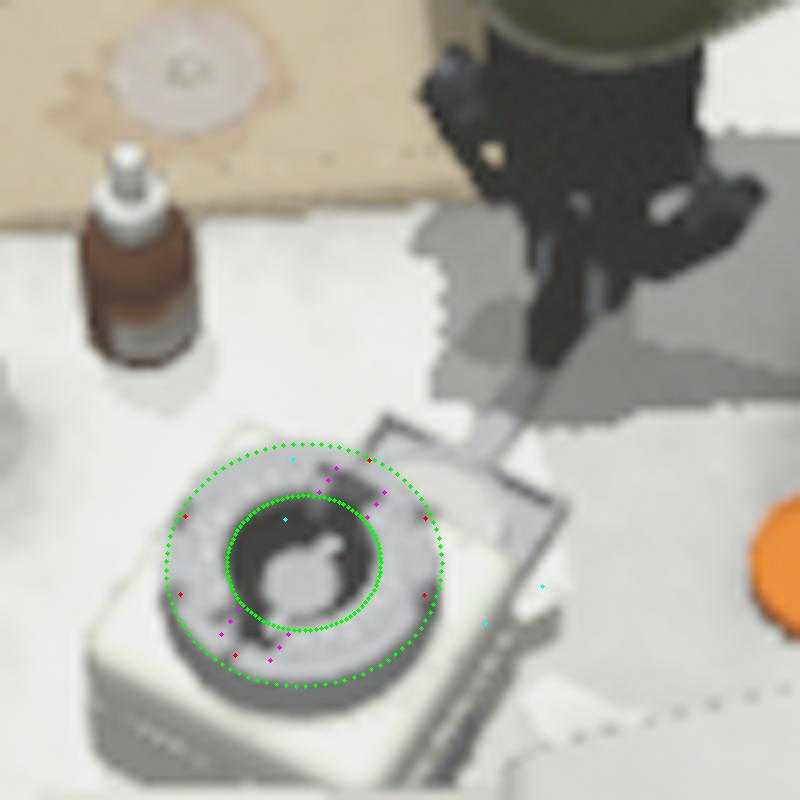

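jog_arm(travel=[[0.001,0.0028,0],[0.0018,0.0047,0],[0.0018,0.0047,0],[0.0018,0.0047,0],[0.0018,0.0047,0],[0.0018,0.0047,0],[0.0018,0.0047,0],[0.0018,0.0047,0],[0.001,0.0028,0],[0,0,0]], dr=[[0,0,0],[0,0,0],[0,0,0],[0,0,0],[0,0,0],[0,0,0],[0,0,0],[0,0,0],[0,0,0],[0,0,0]])

```text
time_s: 10.62
position: [0.5004, 0.2269, -0.0202]
tool_rot: [[0.355, 0.935, -0.0], [0.935, -0.355, -0.0], [-0.0, -0.0, -1.0]]
ft_force: [-0.5, -1.0, 6.0]
grip_width: 0.0135
```

jog_arm(travel=[[0.0014,0.0037,0],[0.0014,0.0037,0],[0.0014,0.0037,0],[0.0014,0.0037,0],[0.0014,0.0037,0],[0.0014,0.0037,0],[0.0014,0.0037,0],[0,0,0]], dr=[[0,0,0],[0,0,0],[0,0,0],[0,0,0],[0,0,0],[0,0,0],[0,0,0],[0,0,0]])

```text
time_s: 11.28
position: [0.5102, 0.2528, -0.0203]
tool_rot: [[0.355, 0.935, -0.0], [0.935, -0.355, -0.0], [-0.0, -0.0, -1.0]]
ft_force: [-0.0, -0.9, 5.1]
grip_width: 0.0133
```

jog_arm(travel=[[0.0005,0.0014,0],[0.0005,0.0014,0],[0.0005,0.0014,0],[0,0,0]], dr=[[0,0,0],[0,0,0],[0,0,0],[0,0,0]])

```text
time_s: 11.62
position: [0.5115, 0.2565, -0.0203]
tool_rot: [[0.355, 0.935, -0.001], [0.935, -0.355, -0.001], [-0.001, -0.0, -1.0]]
ft_force: [-1.3, -4.0, 6.3]
grip_width: 0.0135
```

jog_arm(travel=[[0.0005,0.0014,0],[0.0005,0.0014,0],[0,0,0]], dr=[[0,0,0],[0,0,0],[0,0,0]])

```text
time_s: 11.87
position: [0.5125, 0.2593, -0.0202]
tool_rot: [[0.355, 0.935, -0.001], [0.935, -0.355, -0.001], [-0.001, -0.0, -1.0]]
ft_force: [-2.2, -3.7, 6.4]
grip_width: 0.0135
```

jog_arm(travel=[[0.0005,0.0014,0],[0.0005,0.0014,0],[0,0,0]], dr=[[0,0,0],[0,0,0],[0,0,0]])

```text
time_s: 12.12
position: [0.5135, 0.262, -0.0202]
tool_rot: [[0.355, 0.935, -0.001], [0.935, -0.355, -0.001], [-0.001, -0.0, -1.0]]
ft_force: [-2.2, -3.8, 6.3]
grip_width: 0.0134
```

jog_arm(travel=[[0.0005,0.0014,0],[0,0,0]], dr=[[0,0,0],[0,0,0]])

```text
time_s: 12.28
position: [0.5135, 0.262, -0.0203]
tool_rot: [[0.355, 0.935, -0.002], [0.935, -0.355, -0.004], [-0.004, -0.001, -1.0]]
ft_force: [-4.2, -12.7, 9.8]
grip_width: 0.0132
```

Run:
```python
from mill import *
s,t,o=snap(12)
x,y,th=.5545,.368,np.radians(69.2)
p=o["position"];print("grip in mill",(np.array([[np.cos(th),np.sin(th)],[-np.sin(th),np.cos(th)]])@(p[:2]-[x,y])).round(4),o["wrist_torque"].round(2))
over(s,"m2",(230,215,100,100),8,x,y,th,(0,.9))
```

```text
12.28 [ 0.5135  0.262  -0.0203] yaw_y -20.8 tilt [-0.002 -0.004 -1.   ] w 0.0132 F [ -4.2 -12.7   9.8] q [15. 38. 86. -0. 57. 36.]
grip in mill [-0.1137  0.0007] [-1.77  0.46  0.02]
```

View pics/m2.png

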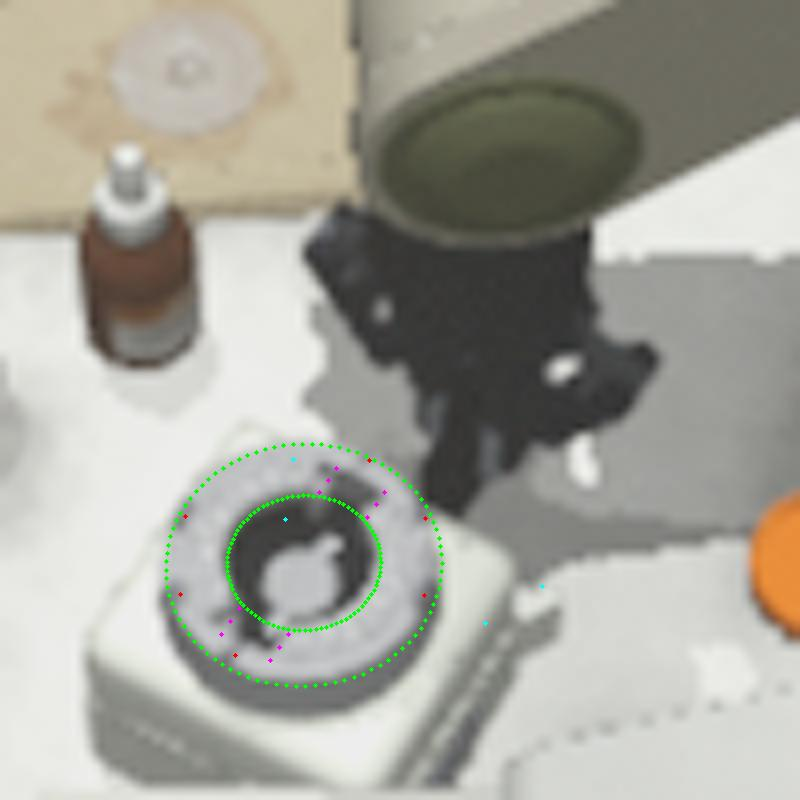

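Tray hit the back wall with a 13 N stop at grip x = -114 mm in the mill frame (expected -115), so it is home. Releasing.

jog_arm(travel=[[0,0,0],[0,0,0],[0,0,0],[0,0,0],[0,0,0.005],[0,0,0.015],[0,0,0.02],[0,0,0.03],[0,0,0.03],[0,0,0]], dr=[[0,0,0],[0,0,0],[0,0,0],[0,0,0],[0,0,0],[0,0,0],[0,0,0],[0,0,0],[0,0,0],[0,0,0]], jaw=0.05)

```text
time_s: 13.22
position: [0.5168, 0.265, 0.0854]
tool_rot: [[0.355, 0.935, 0.009], [0.935, -0.355, 0.003], [0.006, 0.008, -1.0]]
ft_force: [0.5, 1.2, 0.0]
grip_width: 0.0502
```

Run:
```python
from mill import *
s,t,o=snap(13)
x,y,th=.5545,.368,np.radians(69.2)
crop(s,"m2",230,215,100,100,8)
crop(t,"m1",160,140,100,90,8)
s0=load("scene0");t0=load("top0")
for d,n,(u,v,w,h) in((t0,"top",(303,238,42,40)),(s0,"scene",(300,165,38,36))):
    im=d["color"][v:v+h,u:u+w].astype(float).mean(2); im=np.clip((im-15)*5,0,255).astype(np.uint8)
    im=cv2.resize(im,None,fx=8,fy=8,interpolation=cv2.INTER_CUBIC); cv2.imwrite(f"pics/l_{n}.png",im)
    L=cv2.createLineSegmentDetector(0).detect(im)[0][:,0]
    for l in L:
        if np.hypot(l[2]-l[0],l[3]-l[1])>50:
            q=(l.reshape(2,2)+.5)/8-.5+[u,v]; a,b=unproj(d,q,.063);c,e=unproj(d,q,.024)
            print(n,l.round(),"ang",np.degrees(np.arctan2(*(b-a)[1::-1])).round(1),a[:2].round(4),b[:2].round(4),"z24",c[:2].round(4),e[:2].round(4))
```

```text
13.22 [0.5168 0.265  0.0854] yaw_y -20.8 tilt [ 0.009  0.003 -1.   ] w 0.0502 F [0.5 1.2 0. ] q [15. 30. 79.  0. 70. 36.]
top [256. 141. 255. 199.] ang -160.8 [ 0.4788 -0.1115] [ 0.4592 -0.1183] z24 [ 0.4892 -0.1127] [ 0.469  -0.1197]
top [206. 255. 127. 257.] ang 114.1 [ 0.4346 -0.109 ] [ 0.4236 -0.0843] z24 [ 0.4436 -0.1101] [ 0.4323 -0.0846]
top [ 71. 193.  71. 124.] ang 19.9 [ 0.4372 -0.0586] [ 0.46   -0.0503] z24 [ 0.4463 -0.0581] [ 0.4698 -0.0496]
top [114. 248.  78. 212.] ang 65.1 [ 0.4248 -0.0792] [ 0.4322 -0.0633] z24 [ 0.4336 -0.0793] [ 0.4411 -0.063 ]
top [130.  75. 182.  70.] ang -62.0 [ 0.484 -0.063] [ 0.4926 -0.0792] z24 [ 0.4945 -0.0626] [ 0.5034 -0.0794]
top [247. 194. 245. 144.] ang 21.5 [ 0.4598 -0.115 ] [ 0.4761 -0.1086] z24 [ 0.4696 -0.1163] [ 0.4864 -0.1096]
top [ 81. 134.  81. 189.] ang -159.2 [ 0.4579 -0.0546] [ 0.4398 -0.0614] z24 [ 0.4677 -0.054 ] [ 0.449 -0.061]
top [134.  85. 179. 189.] ang -136.7 [ 0.4814 -0.0656] [ 0.4525 -0.0927] z24 [ 0.4918 -0.0653] [ 0.4621 -0.0933]
top [162. 205. 128. 129.] ang 44.5 [ 0.4454 -0.0893] [ 0.4658 -0.0692] z24 [ 0.4548 -0.0898] [ 0.4758 -0.0691]
scene [ 69. 186.  70. 121.] ang -82.9 [ 0.4968 -0.0193] [ 0.5011 -0.0541] z24 [ 0.4994 -0.0546] [ 0.5038 -0.0906]
scene [182. 218.  88. 207.] ang 0.2 [ 0.4512 -0.0098] [ 0.488  -0.0097] z24 [ 0.4521 -0.0447] [ 0.4902 -0.0445]
```

View pics/m2.png

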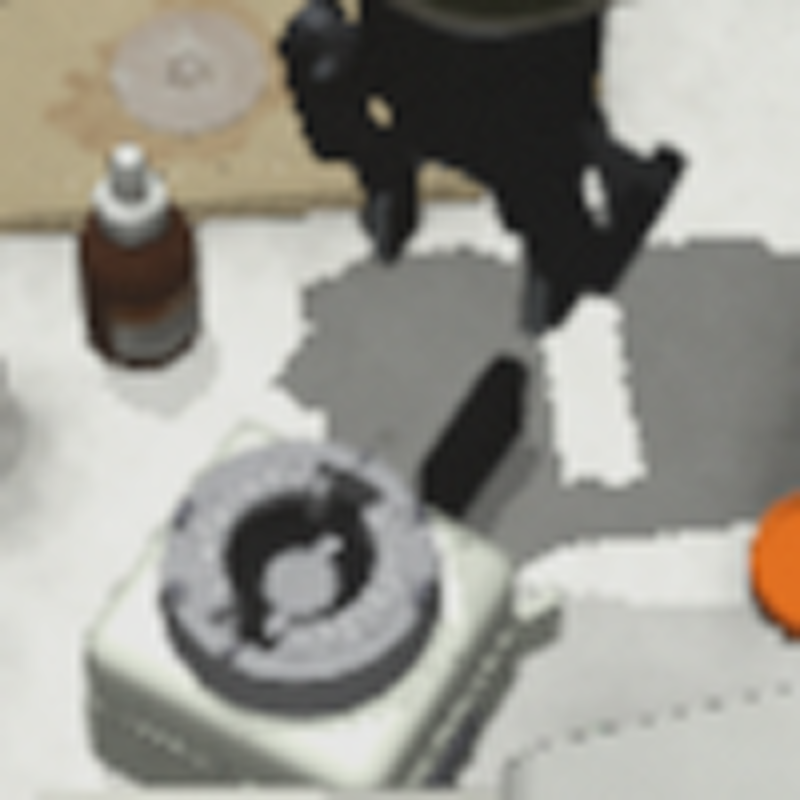

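View pics/l_top.png

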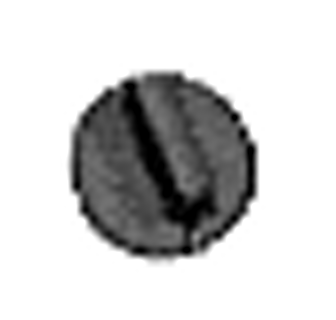

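View pics/l_scene.png

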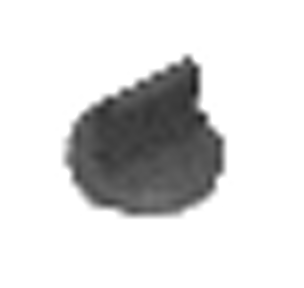

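```bash
cat > lid.py <<'E'
from mill import *
def lidover(d,n,box,k,x,y,th,off,z0=0,g=.45):
    a=np.linspace(0,2*np.pi,60,endpoint=False)
    C=np.c_[35*np.cos(a),35*np.sin(a),24+0*a]/1000+[0,0,z0]
    B=np.array([[sx*f,sy*7,63] for f in np.linspace(-24,24,9) for sx in(1,) for sy in(1,-1)])/1000+[0,0,z0]
    D=np.array([[f,sy*7,24] for f in np.linspace(-24,24,9) for sy in(1,-1)])/1000+[0,0,z0]
    e=dict(d);e["color"]=np.clip(255*(d["color"]/255.)**g,0,255).astype(np.uint8)
    crop(e,n,*box,k,[(proj(d,world(x,y,th,P))+off,c) for P,c in((C,(0,255,0)),(B,(0,0,255)),(D,(255,255,0)))])
E
python3 - <<'E'
from lid import *
s0=load("scene0");t0=load("top0")
s=np.array([(115,95),(190,60)])
print(unproj(s0,(s+.5)/8-.5+[300,165],.063))
lidover(t0,"n1",(303,238,42,40),10,.469,-.082,np.radians(44),(1.2,.8))
lidover(s0,"n2",(298,160,42,40),10,.469,-.082,np.radians(44),(0,.9))
a=cv2.imread("pics/n1.png");b=cv2.imread("pics/n2.png");cv2.imwrite("pics/n.png",np.hstack([a[:,:395],b[:,:395]]))
E
```

```text
[[ 0.48485496 -0.07114679  0.063     ]
 [ 0.4571436  -0.09566206  0.063     ]]
```

View pics/n.png

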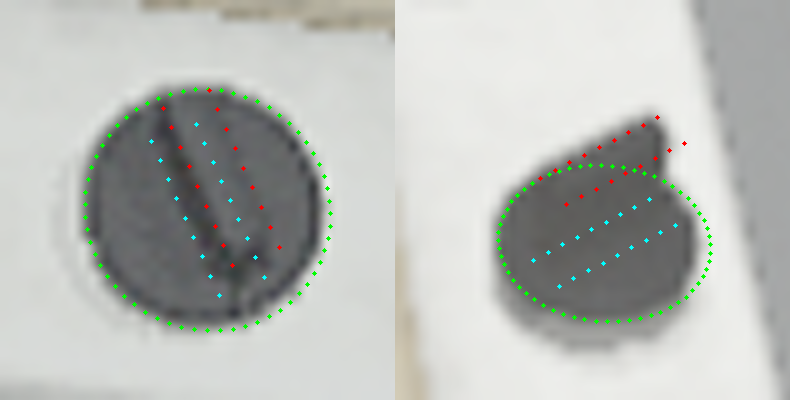

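jog_arm(travel=[[-0.002,-0.015,0.003],[-0.004,-0.03,0.003],[-0.004,-0.03,0.003],[-0.004,-0.03,0.003],[-0.004,-0.03,0.003],[-0.004,-0.03,0],[-0.004,-0.03,0],[-0.004,-0.03,0],[-0.004,-0.03,0],[-0.004,-0.03,0],[-0.004,-0.03,0],[-0.003,-0.025,0],[0,0,0],[0,0,0],[0,0,0]], dr=[[0,0,-0.04],[0,0,-0.04],[0,0,-0.04],[0,0,-0.04],[0,0,-0.04],[0,0,-0.04],[0,0,-0.04],[0,0,-0.04],[0,0,-0.04],[0,0,-0.04],[0,0,-0.04],[0,0,0],[0,0,0],[0,0,0],[0,0,0]], jaw=0.06)

```text
time_s: 14.57
position: [0.4685, -0.0757, 0.0939]
tool_rot: [[0.72, 0.694, -0.002], [0.694, -0.72, 0.001], [-0.0, -0.002, -1.0]]
ft_force: [0.3, -0.2, 0.2]
grip_width: 0.0605
```

Run:
```python
from lid import *
s,t,o=snap(14)
p=o["position"]-.032*o["tool_rot"][:,2];R=o["tool_rot"]
crop(s,"p1",290,120,80,75,8,[(proj(s,[p,p+.03*R[:,1],p-.03*R[:,1]]),(0,255,0))])
crop(t,"p2",270,200,100,75,8)
```

```text
14.57 [ 0.4685 -0.0757  0.0939] yaw_y -46.09 tilt [-0.002  0.001 -1.   ] w 0.0605 F [ 0.3 -0.2  0.2] q [-24.  21.  95.   0.  64.  23.]
```

View pics/p1.png

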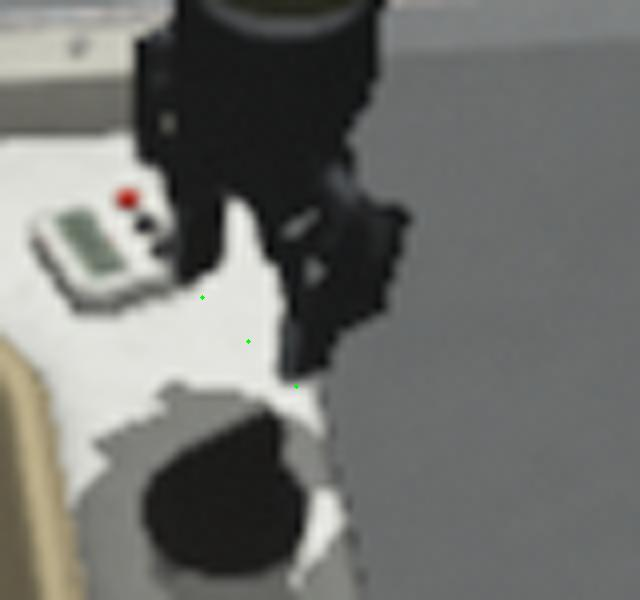

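View pics/p2.png

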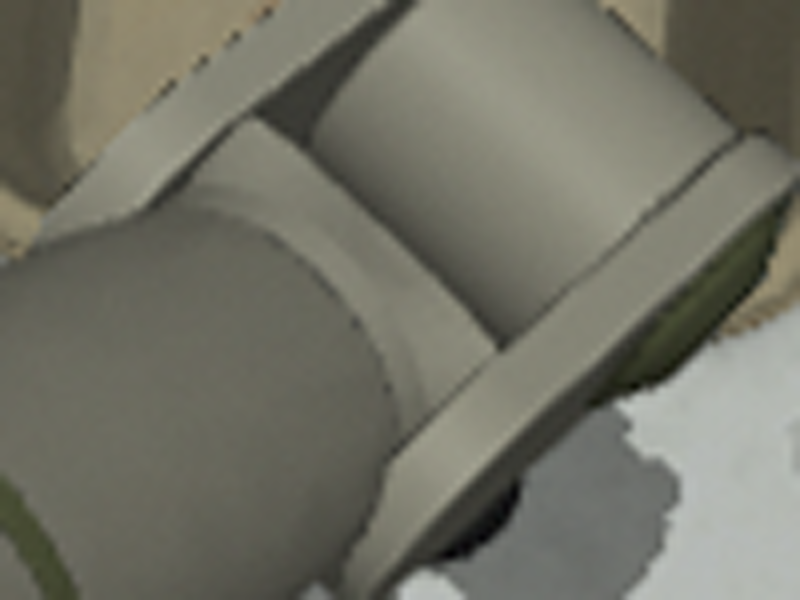

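jog_arm(travel=[[0.002,-0.006,-0.01],[0,0,-0.02],[0,0,-0.02],[0,0,-0.016],[0,0,-0.01],[0,0,0],[0,0,0]], dr=[[0,0,0],[0,0,0],[0,0,0],[0,0,0],[0,0,0],[0,0,0],[0,0,0]])

```text
time_s: 15.25
position: [0.471, -0.0816, 0.0179]
tool_rot: [[0.719, 0.695, -0.001], [0.695, -0.719, 0.001], [-0.0, -0.002, -1.0]]
ft_force: [0.6, 0.8, 0.7]
grip_width: 0.0599
```

Run:
```python
from lid import *
s,t,o=snap(15)
p=o["position"]-.032*o["tool_rot"][:,2];R=o["tool_rot"]
e=dict(s);e["color"]=np.clip(255*(s["color"]/255.)**.45,0,255).astype(np.uint8)
crop(e,"p1",290,140,70,60,10,[(proj(s,[p,p+.03*R[:,1],p-.03*R[:,1]]),(0,255,0))])
```

```text
15.25 [ 0.471  -0.0816  0.0179] yaw_y -45.99 tilt [-0.001  0.001 -1.   ] w 0.0599 F [0.6 0.8 0.7] q [-24.  27. 100.   0.  53.  22.]
```

View pics/p1.png

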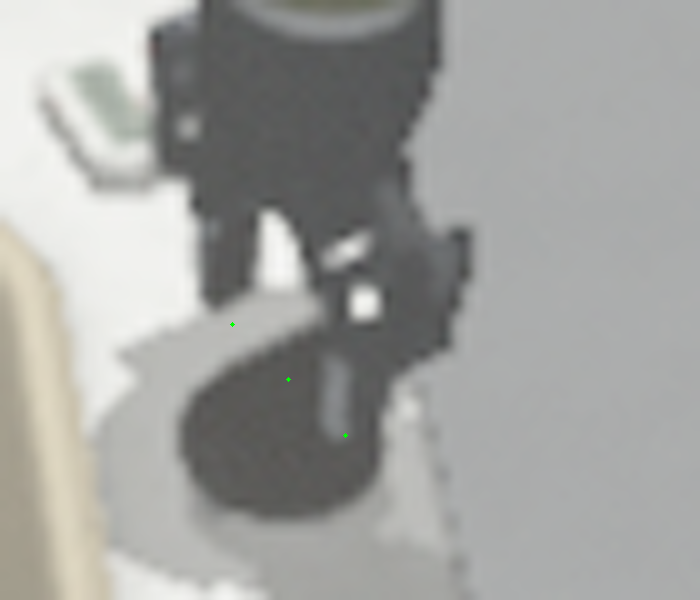

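jog_arm(travel=[[0,0,-0.008],[0,0,-0.007],[0,0,0]], dr=[[0,0,0],[0,0,0],[0,0,0]])

```text
time_s: 15.6
position: [0.4706, -0.0817, 0.0024]
tool_rot: [[0.72, 0.694, -0.002], [0.694, -0.72, 0.001], [-0.001, -0.002, -1.0]]
ft_force: [-0.7, -0.5, 0.2]
grip_width: 0.0602
```

jog_arm(travel=[[0,0,0],[0,0,0],[0,0,0],[0,0,0],[0,0,0],[0,0,0],[0,0,0]], dr=[[0,0,0],[0,0,0],[0,0,0],[0,0,0],[0,0,0],[0,0,0],[0,0,0]], jaw=0.0, newtons=50)

```text
time_s: 16.18
position: [0.4714, -0.0821, 0.0037]
tool_rot: [[0.72, 0.694, 0.0], [0.694, -0.72, 0.0], [0.0, 0.0, -1.0]]
ft_force: [1.0, 0.5, 0.6]
grip_width: 0.0126
```

jog_arm(travel=[[0,0,0.01],[0,0,0.03],[0,0,0.04],[0,0,0.04],[0,0,0.02],[0,0.02,0],[0,0.03,0],[0,0.03,0],[0,0.03,0],[0,0.03,0],[0,0.03,0],[0,0.03,0],[0.01,0.03,0],[0.015,0.03,0],[0.015,0.03,0],[0.015,0.03,0],[0.015,0.03,0],[0.005,0.02,0],[0,0,0],[0,0,0]], dr=[[0,0,0],[0,0,0],[0,0,0],[0,0,0],[0,0,0],[0,0,0.04],[0,0,0.04],[0,0,0.04],[0,0,0.04],[0,0,0.04],[0,0,0.04],[0,0,0.04],[0,0,0.04],[0,0,0.04],[0,0,0.04],[0,0,0.04],[0,0,0],[0,0,0],[0,0,0],[0,0,0]])

```text
time_s: 17.85
position: [0.5457, 0.2887, 0.1426]
tool_rot: [[0.354, 0.935, -0.002], [0.935, -0.354, -0.0], [-0.001, -0.002, -1.0]]
ft_force: [-0.8, -0.4, -0.7]
grip_width: 0.013
```

Run:
```python
from lid import *
s,t,o=snap(16)
p=o["position"];z=p[2]-.0035
y=o["tool_rot"][:,1];th=np.arctan2(y[1],y[0])+np.pi/2;print(np.degrees(th),z)
lidover(s,"n2",(220,220,100,80),8,p[0],p[1],th,(0,.9),z)
crop(t,"n1",160,120,100,80,8)
```

```text
17.85 [0.5457 0.2887 0.1426] yaw_y -20.72 tilt [-0.002 -0.    -1.   ] w 0.013 F [-0.8 -0.4 -0.7] q [17. 31. 68.  0. 82. 38.]
69.27942675812719 0.13910226180543894
```

View pics/n2.png

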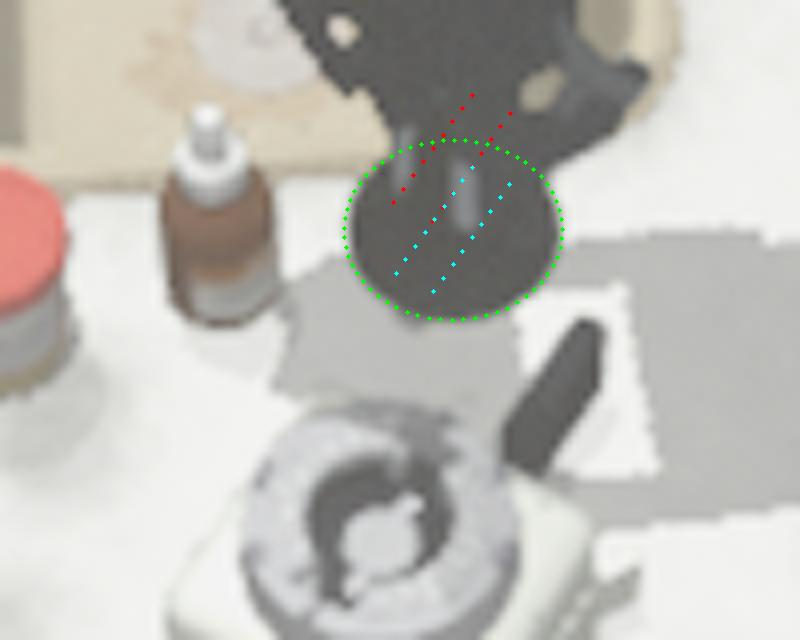

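View pics/n1.png

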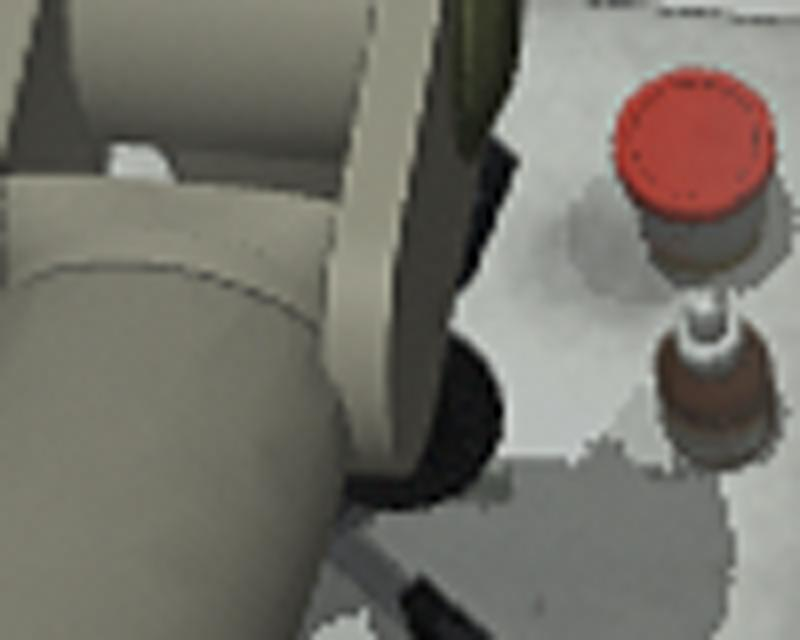

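jog_arm(travel=[[0.0015,0.014,0],[0.003,0.024,0],[0.003,0.024,0],[0.0018,0.0178,-0.005],[0,0,-0.01],[0,0,0],[0,0,0],[0,0,0]], dr=[[0,0,0],[0,0,0],[0,0,0],[0,0,0],[0,0,0],[0,0,0],[0,0,0],[0,0,0]])

```text
time_s: 18.62
position: [0.5557, 0.3665, 0.129]
tool_rot: [[0.357, 0.934, -0.0], [0.934, -0.357, -0.0], [-0.0, -0.0, -1.0]]
ft_force: [-0.2, 0.1, -1.1]
grip_width: 0.0134
```

Run:
```python
from lid import *
s,t,o=snap(17)
p=o["position"];z=p[2]-.0035
y=o["tool_rot"][:,1];th=np.arctan2(y[1],y[0])+np.pi/2;print(np.degrees(th),z)
lidover(s,"n2",(220,220,100,90),8,p[0],p[1],th,(0,.9),z)
over(s,"n3",(220,220,100,90),8,.555,.3685,np.radians(69.2),(0,.9))
crop(t,"n1",150,110,100,90,8)
```

```text
18.62 [0.5557 0.3665 0.129 ] yaw_y -20.89 tilt [-0. -0. -1.] w 0.0134 F [-0.2  0.1 -1.1] q [23. 36. 60.  0. 84. 44.]
69.10683909243929 0.1254547956515523
```

View pics/n2.png

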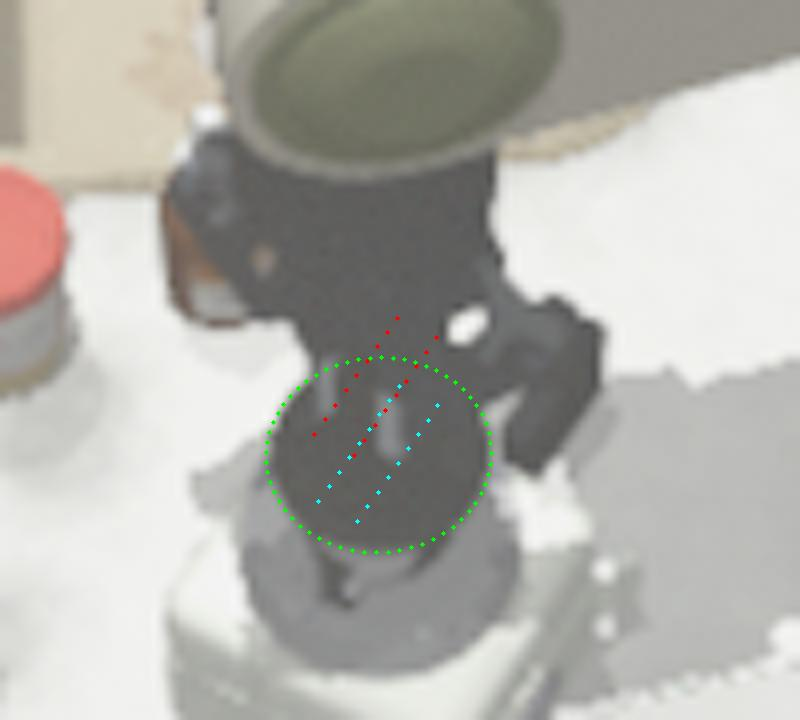

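View pics/n3.png

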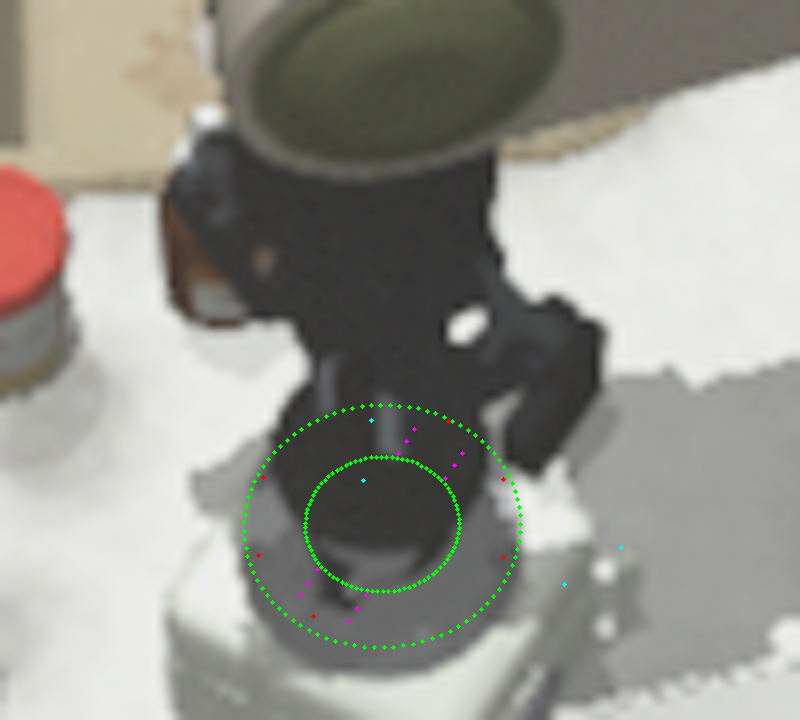

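View pics/n1.png

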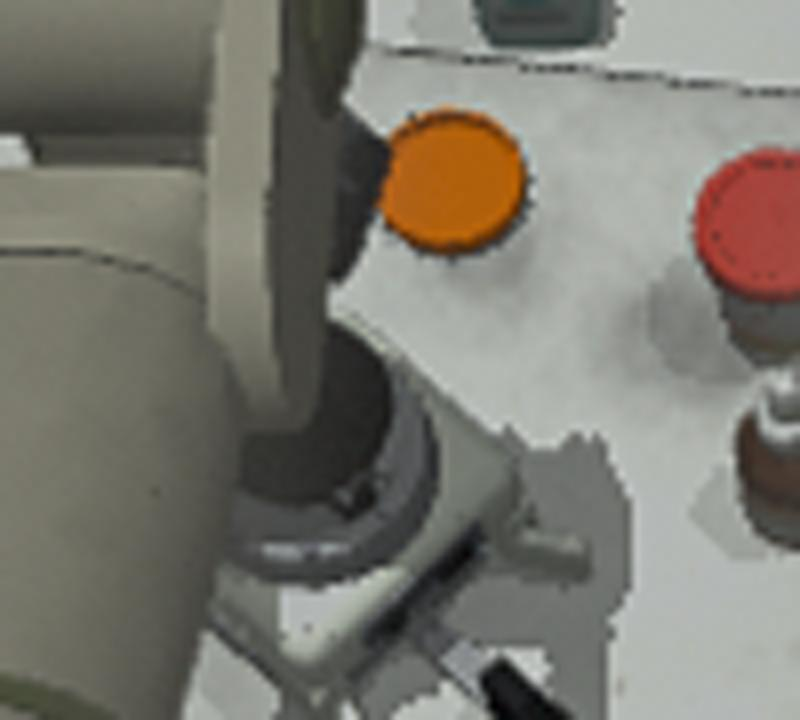

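jog_arm(travel=[[-0.0005,0.002,-0.004],[0,0,-0.004],[0,0,-0.004],[0,0,-0.003],[0,0,0],[0,0,0]], dr=[[0,0,0],[0,0,0],[0,0,0],[0,0,0],[0,0,0],[0,0,0]])

```text
time_s: 19.22
position: [0.5549, 0.3698, 0.1132]
tool_rot: [[0.355, 0.935, -0.001], [0.935, -0.355, -0.0], [-0.0, -0.001, -1.0]]
ft_force: [-0.3, -0.4, -1.5]
grip_width: 0.0127
```

jog_arm(travel=[[0,0,-0.003],[0,0,-0.003],[0,0,0]], dr=[[0,0,0],[0,0,0],[0,0,0]])

```text
time_s: 19.47
position: [0.5547, 0.3697, 0.1068]
tool_rot: [[0.355, 0.935, -0.001], [0.935, -0.355, -0.0], [-0.001, -0.001, -1.0]]
ft_force: [-1.1, -0.0, -1.8]
grip_width: 0.0128
```

jog_arm(travel=[[0,0,-0.002],[0,0,-0.002],[0,0,-0.002],[0,0,0]], dr=[[0,0,0],[0,0,0],[0,0,0],[0,0,0]])

```text
time_s: 19.8
position: [0.5548, 0.3697, 0.101]
tool_rot: [[0.355, 0.935, -0.001], [0.935, -0.355, -0.0], [-0.0, -0.001, -1.0]]
ft_force: [0.3, -0.4, -0.9]
grip_width: 0.0129
```

jog_arm(travel=[[0,0,-0.002],[0,0,0]], dr=[[0,0,0],[0,0,0]])

```text
time_s: 19.97
position: [0.5549, 0.3698, 0.0992]
tool_rot: [[0.355, 0.935, -0.001], [0.935, -0.355, 0.0], [-0.0, -0.001, -1.0]]
ft_force: [0.3, -0.4, -2.4]
grip_width: 0.0123
```

jog_arm(travel=[[0,0,-0.0015],[0,0,0]], dr=[[0,0,0],[0,0,0]])

```text
time_s: 20.13
position: [0.555, 0.3698, 0.0979]
tool_rot: [[0.355, 0.935, -0.0], [0.935, -0.355, 0.0], [0.0, -0.0, -1.0]]
ft_force: [-0.3, -0.2, -1.5]
grip_width: 0.013
```

jog_arm(travel=[[0,0,-0.001],[0,0,0]], dr=[[0,0,0],[0,0,0]])

```text
time_s: 20.3
position: [0.5552, 0.3699, 0.0978]
tool_rot: [[0.355, 0.935, 0.001], [0.935, -0.355, 0.001], [0.001, 0.0, -1.0]]
ft_force: [-1.5, -0.9, 4.1]
grip_width: 0.0129
```

jog_arm(travel=[[0,0,-0.001],[0,0,0]], dr=[[0,0,0],[0,0,0]])

```text
time_s: 20.47
position: [0.5553, 0.3699, 0.0977]
tool_rot: [[0.355, 0.935, 0.002], [0.935, -0.355, 0.001], [0.001, 0.001, -1.0]]
ft_force: [-2.3, -2.5, 8.4]
grip_width: 0.0128
```

Run:
```python
from lid import *
s,t,o=snap(18)
p=o["position"]
y=o["tool_rot"][:,1];th=np.arctan2(y[1],y[0])+np.pi/2
lidover(s,"n2",(220,220,100,90),8,p[0],p[1],th,(0,.9),.094)
```

```text
20.47 [0.5553 0.3699 0.0977] yaw_y -20.82 tilt [ 0.002  0.001 -1.   ] w 0.0128 F [-2.3 -2.5  8.4] q [24. 38. 62.  0. 80. 44.]
```

View pics/n2.png

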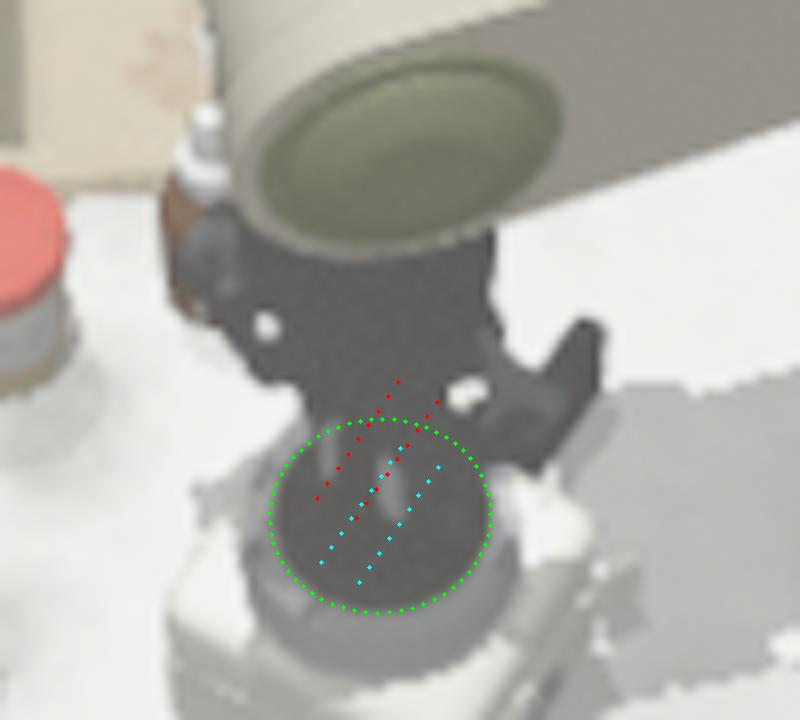

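Seated: contact at lid height ≈ 94 mm, lugs through the slots. Now I'll relax the push and turn clockwise.

jog_arm(travel=[[0,0,0.001],[0,0,0.0005],[0,0,0]], dr=[[0,0,0],[0,0,0],[0,0,0]], newtons=70)

```text
time_s: 20.82
position: [0.5552, 0.3699, 0.0978]
tool_rot: [[0.355, 0.935, 0.0], [0.935, -0.355, 0.0], [0.0, 0.0, -1.0]]
ft_force: [-0.2, -0.0, 4.0]
grip_width: 0.0124
```

jog_arm(travel=[[0,0,0],[0,0,0],[0,0,0],[0,0,0],[0,0,0],[0,0,0],[0,0,0]], dr=[[0,0,-0.05],[0,0,-0.05],[0,0,-0.05],[0,0,-0.05],[0,0,-0.05],[0,0,-0.05],[0,0,0]])

```text
time_s: 21.4
position: [0.5556, 0.3694, 0.0979]
tool_rot: [[0.617, 0.787, 0.001], [0.787, -0.617, -0.0], [0.001, 0.001, -1.0]]
ft_force: [2.1, -3.0, 3.6]
grip_width: 0.0124
```

Run:
```python
from lid import *
s,t,o=snap(19); print(o["wrist_torque"].round(2))
```

```text
21.4 [0.5556 0.3694 0.0979] yaw_y -38.11 tilt [ 0.001 -0.    -1.   ] w 0.0124 F [ 2.1 -3.   3.6] q [23. 38. 62. -0. 80. 62.]
[-0.46 -0.25  0.11]
```

jog_arm(travel=[[0,0,0],[0,0,0],[0,0,0],[0,0,0],[0,0,0],[0,0,0],[0,0,0],[0,0,0],[0,0,0],[0,0,0]], dr=[[0,0,-0.05],[0,0,-0.05],[0,0,-0.05],[0,0,-0.05],[0,0,-0.05],[0,0,-0.05],[0,0,-0.05],[0,0,-0.05],[0,0,0],[0,0,0]])

```text
time_s: 22.33
position: [0.5562, 0.3692, 0.098]
tool_rot: [[0.874, 0.487, 0.003], [0.487, -0.874, -0.0], [0.002, 0.002, -1.0]]
ft_force: [3.2, -4.5, 4.4]
grip_width: 0.0124
```

Run:
```python
from lid import *
s,t,o=snap(20); print(o["wrist_torque"].round(2))
p=o["position"];y=o["tool_rot"][:,1];th=np.arctan2(y[1],y[0])+np.pi/2
lidover(s,"n2",(220,220,100,100),8,p[0],p[1],th,(0,.9),.094)
crop(s,"n2b",220,220,100,100,8)
crop(t,"n1",140,120,120,100,6)
```

```text
22.33 [0.5562 0.3692 0.098 ] yaw_y -60.87 tilt [ 0.003 -0.    -1.   ] w 0.0124 F [ 3.2 -4.5  4.4] q [23. 38. 62. -0. 80. 84.]
[-0.77 -0.72  0.17]
```

View pics/n2.png

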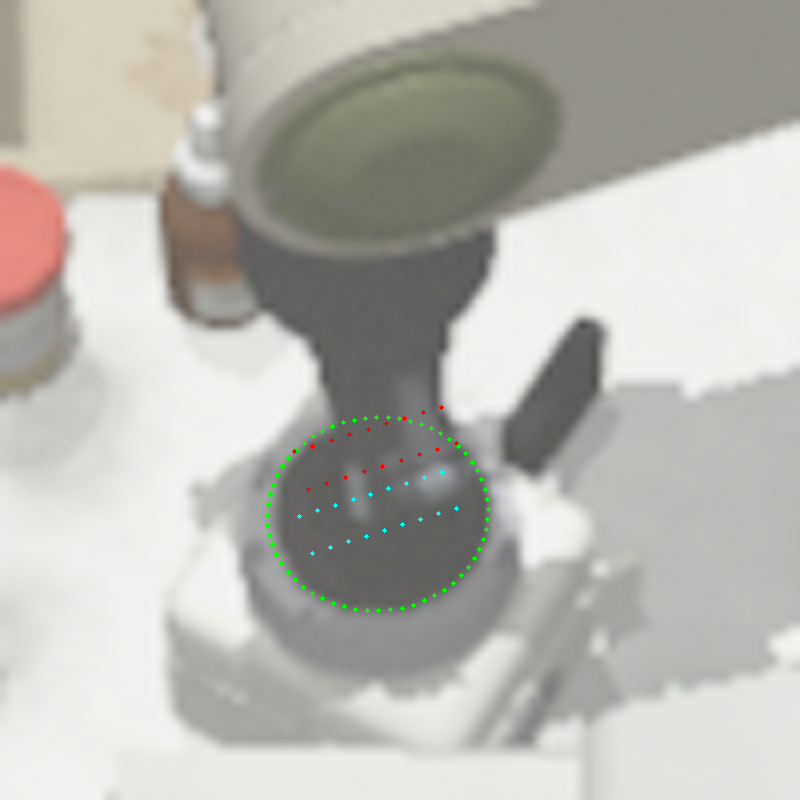

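View pics/n1.png

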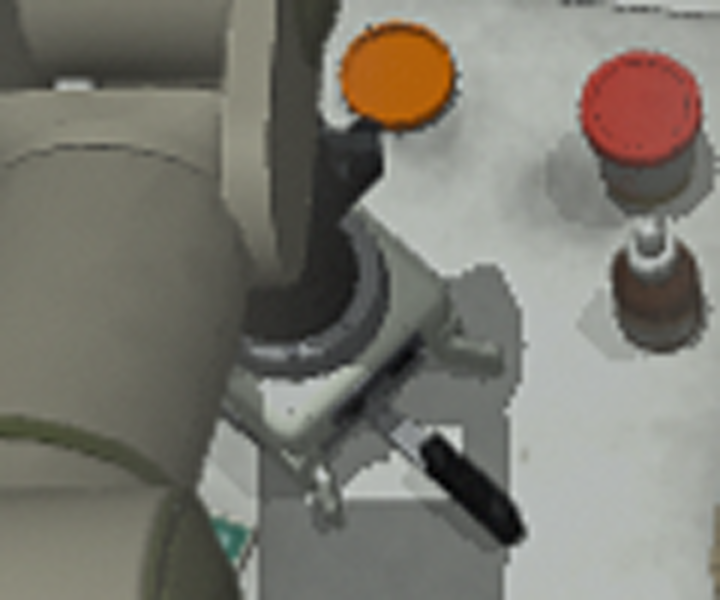

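jog_arm(travel=[[0,0,0],[0,0,0],[0,0,0]], dr=[[0,0,0],[0,0,0],[0,0,0]])

```text
time_s: 22.68
position: [0.5562, 0.3693, 0.098]
tool_rot: [[0.873, 0.487, 0.003], [0.487, -0.873, -0.0], [0.002, 0.001, -1.0]]
ft_force: [3.7, -4.0, 4.2]
grip_width: 0.0127
```

Run:
```python
from rig import *
o=observe();print(o["time_s"],o["position"].round(4),o["ft_force"].round(1),o["wrist_torque"].round(2),o["grip_width"])
print(close_job())
```

```text
22.6833 [0.5562 0.3693 0.098 ] [ 3.7 -4.   4.2] [-0.81 -0.68  0.1 ] 0.012704417717969797
the job is handed in; nothing more can be done
None
```

I slid the tray with the dish home, seated the lid and turned it clockwise to the middle rib, and handed the job in at 22.7 s with the lid still gripped. The hand-in reports no verdict, so this rests on my own checks.

- **Tray:** it stopped hard against the back wall at about 13 N, with its grip point at -114 mm in the mill frame (expected -115). I let go of it, and the handle was in the same place in the last picture. The dish lay flat on the pan as it went in. Once under the mill it was out of sight, so I could not check it afterwards.
- **Lid:** it went through the slots without force and stopped at about 94 mm. I turned it 0.70 rad (40°) clockwise. The wrist moment was 0.17 N m just after the turn, fitting a ring angle of about 0.59 rad, and read a noisier 0.10 N m at hand-in. I was gripping at 70 N with the opening at 12.7 mm.
- **Bystanders:** the specimen cup and dropper bottle were unmoved in the last pictures. I did not check the timer in the last pictures, but the arm never went near it.

**Readings that disagreed:**
- The fingertips were about 32 mm short of the reported TCP along the tool, and the jaws closed on nothing above the handle at first. I confirmed this with a tilted view and corrected for it in every later move.
- The two cameras differed by 5–9 mm in y on the same objects. I averaged them and applied small pixel offsets, and the contacts with the back wall and the collar agreed with the result.

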